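# Put the test kit back in its holders

### The arm

A 6-joint arm with a two-finger parallel gripper is mounted at the origin on a cart in front of the work surface, level with it; the furniture and walls round the work are solid. World frame = base frame: x ahead of the robot, y to its left, z up, the work surface at z = 0. Lengths are in m, angles in rad, forces in N, time in s.
With the tool pointing down it reaches from about 0.4 to 0.825 m from the base axis. Payload 7 kg.
Tool frame: the origin (TCP) lies midway between the tips of the shut fingers; the grasp point (between the pads) lies 19 mm behind it; x points along the fingers, y is the direction in which the jaws open and shut, and the axes are right-handed (so a half turn about x gives the same grasp; the last joint's range is limited). The gripper opens to 88 mm and grips with 3 to 60 N. Pads are 19 mm wide; open, the fingers measure 130 mm over their backs; the gripper's body (78 mm by 193 mm) begins 47 mm behind the grasp point.
Start: joints at [1.396, 0.359, 0.012, 0, -1.224, -0.288], TCP at [0.301, 0.604, 0.202] pointing down, gripper open.
Joint ranges: [-3.07, 3.07], [-1.43, 2.12], [-1.02, 1.25], [-3.03, 1.67], [-3.05, -0], [-3.03, 3.03]. Speed limits (rad/s): [2.39, 2.39, 3.01, 3.14, 3.14, 3.14].

### API

Orientations are given as a rotation vector (axis times angle).
In Python, from cell import read_state, cams, workorder, nets gives the robot as it stands.
- The arm moves only by the tool step_arm, never from a script. Its arguments are lists of equal length, an entry for each row: "twist": the turn, a rotation vector about the tool's x, y, z in units of 5 degrees (1.0 is 5 degrees), a list of three; "xyz": the shift along the tool's x, y, z in units of 40 mm (1.0 is 40 mm), a list of three; "fingers": the opening, from 0 (shut) to 1 (fully open). In form: {"twist": [[wx, wy, wz], ...], "xyz": [[tx, ty, tz], ...], "fingers": [fingers, ...]}. A call has exactly 8 rows; each row shifts and turns the commanded pose from where the row before left it, along the tool's axes as they then stand; what a row does not reach is not made up. A row lasts 1/10 s, in which the tool goes at most 50 mm and 8.59 degrees, less where a joint would pass 70% of its speed; a pose out of reach is approached as far as the arm can. A call is refused whole if a number of a shift passes 1 or a number of a turn 1, either way. A call with a gripper value outside its range is refused whole. The fingers move at their own pace and stop on an object; "force" is the grip in N (left out, the last holds). Time passes only in rows, so rows that do not move let the fingers close, or fill a call up. It gives the time, the measured TCP pose, the force and the opening at its end, in the units of the state.
- read_state(): the state, without advancing time (a new reading comes with each control period).
- cams.snapshot(name): name is "scene" or "top" or "wrist"; returns a dict with "img" (384x512x3 uint8, red, green, blue), "camera_matrix" (3x3 intrinsics, pixels), "rvec" (rotation vector, rad) and "tvec" (3), from world to camera coordinates, as OpenCV has them. Camera axes: x right, y down, z forward; pixel columns grow to the right and rows downward; lengths in m; the calibration is good to about 2 mm. A picture is of the moment at which its call begins. There is no depth.
- workorder.job_done(): hands the job in, once; it reports no verdict.
Trained networks look in a picture, given as the dict that the camera call returned (one of the last four; its "shot" number tells which), for a name from the list of things; names that differ only in an ending like _2 or _b are one class to them, and where a whole thing is asked for, a point or a joint stands for the part that bears it (a point fixed in the world has none). Each returns a list of dicts, best first, with "score" (0 to 1); they miss things now and then, are a little off and sometimes report something else, mostly with a low value. They report only what shows in the picture. A call takes as long as a camera call. They do not tell look-alikes from the thing itself.
- nets.masks_of(picture, thing): "mask" (384x512 bool, what is visible of it) and "box" ([left, top, width, height] in pixels, round what is visible of it).
- nets.landmark_of(picture, thing): "xy" ([column, row] in pixels: a listed point, or the origin of a listed thing).
The state is a dict: "t": time; "joint_positions": joint angles; "joint_vel": joint speeds; "tau": joint torques, N m; "tcp_pos": TCP position; "eef_rot": TCP orientation; "ft_force": force on the tool from outside, world axes, zero at the start; "moment": the same for the moment, N m; "gripper_width": opening from 0.0 (shut) to 1.0 (fully open).
Only numpy, scipy, OpenCV 4.12 (cv2) and the standard library are available. Lean on these libraries where they do the work, as an engineer would, in place of code of your own. Each camera call takes 0.05 s, during which the arm holds its last target.

### The job

Tidy the water-test kit: stand the blue-capped, the red-capped and the amber bottle each in the round grey cup made for its size, largest bottle in the largest cup and smallest in the smallest, and lay the yellow carton flat in the oblong grey tray, lengthwise. Keep the bottles upright all the while; at the end each thing sits fully down on the floor of its own holder, released and at rest.

Things in the scene. Friction and masses are not known exactly. Their poses are not given: they have to be found in the camera images.
- bottle_large: Loose white plastic bottle with a blue screw cap, the largest of the three kit bottles: round, 60 mm across, 125 mm tall; straight round body up to its shoulder, the cap above 109 mm is narrower: grip the body. Origin: centre of the underside; z runs up its axis. Starts upright on the worktop.
- cup_large: Fixed low round grey plastic cup, the holder of bottle_large: the largest of three round cups. Recess 80 mm across, wall 4 mm thick, rim 18 mm above the worktop, recess floor 4 mm above the worktop, a foot flange 98 mm across. Origin: centre of its underside, on the worktop; z up.
- bottle_medium: Loose white plastic bottle with a red screw cap, the middle one of the three kit bottles: round, 49 mm across, 100 mm tall; straight round body up to its shoulder, the cap above 86 mm is narrower: grip the body. Origin: centre of the underside; z runs up its axis. Starts upright on the worktop.
- cup_medium: Fixed low round grey plastic cup, the holder of bottle_medium: the middle of three round cups. Recess 66 mm across, wall 4 mm thick, rim 18 mm above the worktop, recess floor 4 mm above the worktop, a foot flange 84 mm across. Origin: centre of its underside, on the worktop; z up.
- bottle_small: Loose amber (brown) bottle with a black screw cap, the smallest of the three kit bottles (the little clear glass cells with black caps are bystanders): round, 40 mm across, 82 mm tall; straight round body up to its shoulder, the cap above 70 mm is narrower: grip the body. Origin: centre of the underside; z runs up its axis. Starts upright on the worktop.
- cup_small: Fixed low round grey plastic cup, the holder of bottle_small: the smallest of three round cups. Recess 56 mm across, wall 4 mm thick, rim 18 mm above the worktop, recess floor 4 mm above the worktop, a foot flange 74 mm across. Origin: centre of its underside, on the worktop; z up.
- strip_box: Loose small yellow oblong carton lying flat, 52 mm wide (its x) by 82 mm long (its y) and 24 mm high (firm up to 22 mm). Origin: centre of the underside; z up. Grip it across the 52 mm width, near its top.
- tray: Fixed low oblong grey plastic tray, the holder of strip_box: recess 70 mm (its x) by 100 mm (its y), wall 4 mm thick, rim 10 mm above the worktop, recess floor 4 mm above the worktop. Origin: centre of its underside, on the worktop; z up. The carton goes in lengthwise, either way round.
Mind the look-alikes: they are no part of the job. What is shaped like the cup_small but green or pink is not meant.

How it is judged:
By the outcome, as a careful person would: the job done as asked, in the order asked, and still so for the second after the job is handed in, with the robot touching nothing.
It also fails if it takes over 93 s, if anything falls off the work surface, if the arm or the gripper's body presses on something with over 40 N, if the wrist force passes 120 N, or if a joint passes its speed limit or range.

## Working session

There is one attempt and no reset: what is moved stays moved. The work goes in short steps, Python scripts to look and compute and a tool call to move; the robot and the scene stay as the last step left them, time stands still between calls to the robot, and variables do not carry over. Pictures are saved under pics/ and viewed, and the job is handed in when it is done.

Besides the shell and the picture viewer there is one more tool, called after "Call:" as name(argument=value, ...), one argument or row to a line, values as JSON. step_arm: Moves the arm, as the interface text tells. Its arguments: {"type":"object","properties":{"twist":{"type":"array"},"xyz":{"type":"array"},"fingers":{"type":"array"},"force":{"type":"number"}},"required":["twist","xyz","fingers"]}

```bash
ls; mkdir -p pics; cat > h.py <<'E'
from cell import read_state, cams, workorder, nets
import numpy as np, cv2
from scipy.spatial.transform import Rotation as R
def save(s,n): cv2.imwrite('pics/'+n+'.png',s['img'][:,:,::-1])
def ray(s,uv,z):
    K=s['camera_matrix'];Rm=cv2.Rodrigues(np.array(s['rvec'],float))[0];t=np.array(s['tvec'],float).ravel()
    d=Rm.T@(np.linalg.inv(K)@np.array([uv[0],uv[1],1.]));c=-Rm.T@t
    return c+d*(z-c[2])/d[2]
def proj(s,p):
    return cv2.projectPoints(np.array(p,float).reshape(-1,3),np.array(s['rvec'],float),np.array(s['tvec'],float),np.array(s['camera_matrix']),None)[0].reshape(-1,2)
E
python3 - <<'E'
from h import *
st=read_state();print(st)
for n in['scene','top']:
    s=cams.snapshot(n);save(s,n+'0')
    c=-cv2.Rodrigues(np.array(s['rvec']))[0].T@np.array(s['tvec']).ravel();print(n,c)
    for th in['bottle_large','cup_large','bottle_medium','cup_medium','bottle_small','cup_small','strip_box','tray']:
        for r in nets.landmark_of(s,th)[:4]: print(th,round(r['score'],2),np.round(r['xy'],1),np.round(ray(s,r['xy'],0)[:2],3))
E
```

```text
pics
{'t': 0.0, 'joint_positions': array([ 1.39607786e+00,  3.59391550e-01,  1.10358239e-02, -3.64444963e-04,
       -1.22411902e+00, -2.88133101e-01]), 'joint_vel': array([ 0.00051899, -0.00134735, -0.00067063,  0.00043694,  0.00093107,
        0.00059192]), 'tau': array([ 2.61191781e-05, -5.82717204e+01,  2.93038023e+01,  6.99697495e+00,
        6.69153917e-03, -1.56133833e-04]), 'tcp_pos': array([0.30115021, 0.60347884, 0.20130712]), 'eef_rot': array([-1.96430645,  0.46478269,  1.96480495]), 'ft_force': array([ 0.0785719 , -0.3738722 ,  0.00385491]), 'moment': array([ 0.01418236, -0.01993932, -0.06267473]), 'gripper_width': 1.0011580257374297}
scene [-0.03271164 -0.93374599  0.79186439]
bottle_large 0.64 [213.3 138.5] [0.578 0.343]
cup_large 0.75 [190.  152.7] [0.445 0.29 ]
bottle_medium 0.71 [316.4 227.6] [ 0.592 -0.319]
cup_medium 0.88 [237.7 202.5] [ 0.448 -0.084]
cup_medium 0.72 [211.4 140.4] [0.563 0.333]
bottle_small 0.72 [242.1 161.8] [0.588 0.123]
cup_small 0.9 [223.9 247.6] [ 0.308 -0.242]
cup_small 0.81 [386.5 272.5] [ 0.639 -0.558]
cup_small 0.8 [257.8 286.1] [ 0.317 -0.411]
cup_small 0.6 [269.8 246.6] [ 0.424 -0.31 ]
strip_box 0.81 [274.1 195.5] [ 0.573 -0.117]
tray 0.83 [212.4 175. ] [0.45  0.103]
top [ 0.29198219 -0.15678736  1.58323552]
bottle_large 0.61 [119.6 173.3] [0.562 0.343]
cup_large 0.87 [136.4 207.7] [0.439 0.283]
bottle_medium 0.66 [313.1 163.4] [ 0.581 -0.341]
cup_medium 0.6 [245.9 207.4] [ 0.431 -0.101]
bottle_small 0.73 [179.5 165. ] [0.587 0.131]
cup_small 0.93 [337.  239.4] [ 0.312 -0.414]
cup_small 0.86 [288.7 241.1] [ 0.31  -0.247]
cup_small 0.62 [396.6 185.4] [ 0.496 -0.631]
strip_box 0.68 [249.1 165.7] [ 0.578 -0.115]
tray 0.72 [182.8 206.3] [0.44 0.12]
tray 0.27 [137.  212.4] [0.422 0.28 ]
```

View pics/scene0.png

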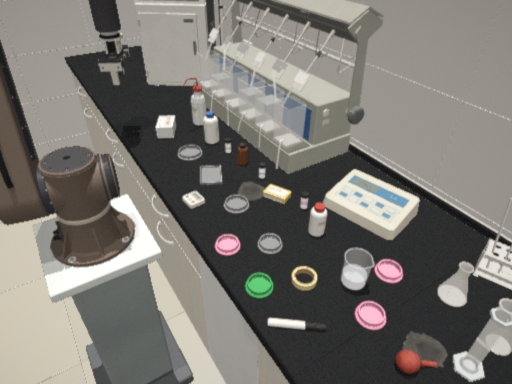

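View pics/top0.png

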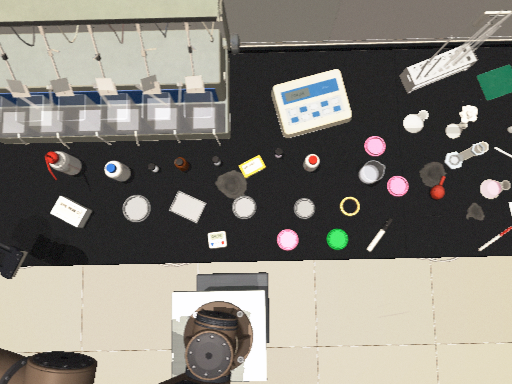

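```bash
cat >> h.py <<'E'
from scipy.optimize import least_squares
def circ(r,z,n=48):
    a=np.linspace(0,2*np.pi,n,endpoint=False);return np.c_[r*np.cos(a),r*np.sin(a),np.full(n,z)]
def rect(w,l,z): return np.array([[sx*w/2,sy*l/2,z] for sx in(-1,1) for sy in(-1,1)])
SH={'bottle_large':np.r_[circ(.03,0),circ(.03,.1),circ(.02,.125)],'bottle_medium':np.r_[circ(.0245,0),circ(.0245,.08),circ(.017,.1)],
'bottle_small':np.r_[circ(.02,0),circ(.02,.065),circ(.014,.082)],
'cup_large':np.r_[circ(.049,0),circ(.044,.018)],'cup_medium':np.r_[circ(.042,0),circ(.037,.018)],'cup_small':np.r_[circ(.037,0),circ(.032,.018)],
'strip_box':np.r_[rect(.052,.082,0),rect(.052,.082,.024)],'tray':np.r_[rect(.078,.108,0),rect(.078,.108,.010)]}
def fit(obs,name,x0,z=0.,yaw=False):
    """obs: list of (snap,mask). IoU-maximise silhouette"""
    S=4;obs2=[]
    for s,m in obs:
        ys,xs=np.nonzero(m);b=[xs.min()-12,ys.min()-12,xs.max()+13,ys.max()+13]
        mm=cv2.warpAffine(m.astype(np.float32),np.array([[S,0,-b[0]*S+(S-1)/2],[0,S,-b[1]*S+(S-1)/2]],float),((b[2]-b[0])*S,(b[3]-b[1])*S))
        obs2.append((s,mm>.5,b))
    def cost(p):
        pts=SH[name].copy()
        if yaw: c,si=np.cos(p[2]*10),np.sin(p[2]*10);pts[:,:2]=pts[:,:2]@np.array([[c,si],[-si,c]])
        pts=pts+[p[0],p[1],z];t=0
        for s,mm,b in obs2:
            uv=(proj(s,pts)-[b[0],b[1]]+.5)*S-.5
            im=np.zeros(mm.shape,np.uint8);cv2.fillConvexPoly(im,cv2.convexHull(np.round(uv*16).astype(np.int32)),1,shift=4)
            im=im>0;t+=1-(im&mm).sum()/max(1,(im|mm).sum())
        return t/len(obs2)
    from scipy.optimize import minimize
    best=None
    for y in (np.arange(0,180,15) if yaw else [0]):
        q=[x0[0],x0[1]]+([np.deg2rad(y)/10] if yaw else [])
        sim=np.array([q]+[[v+(.01 if i==j else 0)*(3 if j==2 else 1) for j,v in enumerate(q)] for i in range(len(q))])
        r=minimize(cost,q,method='Nelder-Mead',options=dict(initial_simplex=sim,xatol=1e-4,fatol=1e-5))
        if best is None or r.fun<best.fun: best=r
    p=best.x.copy()
    if yaw:p[2]=np.rad2deg(p[2]*10)
    return p,best.fun
E
cat > m.py <<'E'
from h import *
G={'bottle_large':(.562,.343),'cup_large':(.439,.283),'bottle_medium':(.581,-.341),'cup_medium':(.431,-.101),'bottle_small':(.587,.131),'cup_small':(.424,-.31),'strip_box':(.578,-.115),'tray':(.44,.12)}
sn={n:cams.snapshot(n) for n in('scene','top')}
for th,g in G.items():
    obs={}
    for n,s in sn.items():
        e=proj(s,[*g,.01])[0]
        for r in nets.masks_of(s,th):
            m=r['mask']
            if m.sum()<20: continue
            ys,xs=np.nonzero(m)
            if np.hypot(xs.mean()-e[0],ys.mean()-e[1])<25: obs[n]=(s,m);break
    for k in[['top'],['scene'],['top','scene']]:
        if all(n in obs for n in k):
            p,f=fit([obs[n] for n in k],th,g,yaw=th in('strip_box','tray'));print(th,k,np.round(p,4),round(f,3))
for n,box in(('top',(30,130,350,260)),('scene',(140,70,360,290))):
    im=sn[n]['img'][box[1]:box[3],box[0]:box[2],::-1];f=min(790/im.shape[1],590/im.shape[0])
    cv2.imwrite('pics/z_%s.png'%n,cv2.resize(im,None,fx=f,fy=f,interpolation=2))
Rm=R.from_rotvec(read_state()['eef_rot']).as_matrix();print(Rm.round(3))
E
python3 m.py
```

```text
bottle_large ['top'] [0.5628 0.3351] 0.093
bottle_large ['scene'] [0.5655 0.3344] 0.112
bottle_large ['top', 'scene'] [0.5643 0.3353] 0.112
cup_large ['top'] [0.4365 0.2859] 0.035
cup_large ['scene'] [0.4409 0.2823] 0.065
cup_large ['top', 'scene'] [0.4386 0.2843] 0.079
bottle_medium ['top'] [ 0.5772 -0.3274] 0.057
bottle_medium ['scene'] [ 0.5816 -0.3293] 0.172
bottle_medium ['top', 'scene'] [ 0.578  -0.3284] 0.136
cup_medium ['top'] [ 0.4333 -0.0928] 0.042
cup_medium ['scene'] [ 0.4352 -0.0945] 0.045
cup_medium ['top', 'scene'] [ 0.4343 -0.0939] 0.058
bottle_small ['top'] [0.5849 0.1205] 0.106
bottle_small ['scene'] [0.5899 0.1215] 0.17
bottle_small ['top', 'scene'] [0.5858 0.1197] 0.165
cup_small ['top'] [ 0.4242 -0.3012] 0.045
cup_small ['scene'] [ 0.4281 -0.304 ] 0.099
cup_small ['top', 'scene'] [ 0.425  -0.3025] 0.104
strip_box ['top'] [ 0.5737 -0.1229 26.5729] 0.059
strip_box ['scene'] [ 5.754000e-01 -1.273000e-01  2.095988e+02] 0.11
strip_box ['top', 'scene'] [ 5.748000e-01 -1.239000e-01  2.064482e+02] 0.1
tray ['top'] [4.392000e-01 1.059000e-01 1.549282e+02] 0.088
tray ['scene'] [4.429000e-01 1.041000e-01 1.520284e+02] 0.087
tray ['top', 'scene'] [4.403000e-01 1.050000e-01 1.552904e+02] 0.097
[[ 0.    -0.446 -0.895]
 [-0.    -0.895  0.446]
 [-1.    -0.    -0.   ]]
```

View pics/z_top.png

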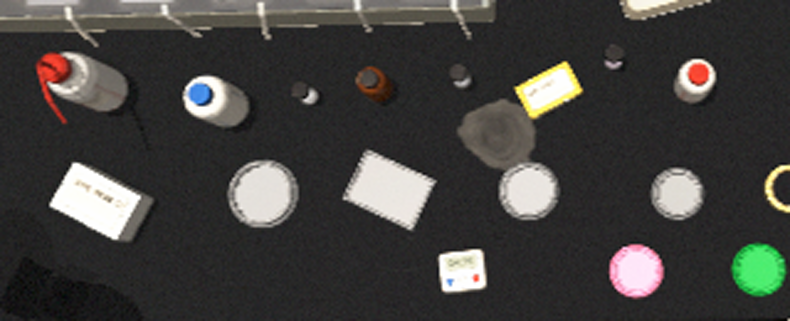

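View pics/z_scene.png

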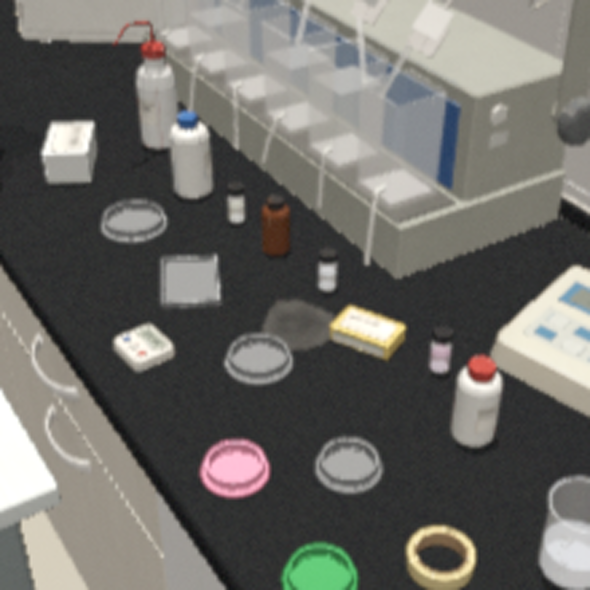

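```bash
python3 - <<'E'
from h import *
s=cams.snapshot('scene');t=cams.snapshot('top')
f=220/590
sc=lambda u,v:(140+u*f,70+v*f)
for n,u,v in[('wash base l',140,138),('wash base front',160,147),('wash base r',178,140),('tube4',370,262),('tube3',322,205),('tube2',268,158),('tube1',236,135),('appfront',400,275),('appfront2',190,85),('vialA',236,222),('vialB',328,290),('vialC',440,375)]:
    print(n,[np.round(ray(s,sc(u,v),z)[:2],3) for z in(0,.05)])
g=320/790
tp=lambda u,v:(30+u*g,130+v*g)
for n,u,v in[('washcap',52,68),('hose',64,122),('tube2',97,44),('tube3',196,36),('tube4',268,38),('t5',370,30),('t6',470,36),('app',494,20)]:
    print(n,[np.round(ray(t,tp(u,v),z)[:2],3) for z in(0,.05,.1,.2)])
w=cams.snapshot('wrist');save(w,'w0')
E
```

```text
wash base l [array([0.568, 0.534]), array([0.53 , 0.441])]
wash base front [array([0.583, 0.486]), array([0.544, 0.396])]
wash base r [array([0.62 , 0.493]), array([0.579, 0.403])]
tube4 [array([0.683, 0.016]), array([ 0.638, -0.044])]
tube3 [array([0.711, 0.184]), array([0.664, 0.113])]
tube2 [array([0.718, 0.358]), array([0.67 , 0.276])]
tube1 [array([0.713, 0.458]), array([0.666, 0.37 ])]
appfront [array([ 0.7  , -0.032]), array([ 0.654, -0.089])]
appfront2 [array([0.74 , 0.683]), array([0.691, 0.581])]
vialA [array([0.574, 0.209]), array([0.536, 0.137])]
vialB [array([ 0.595, -0.01 ]), array([ 0.555, -0.068])]
vialC [array([ 0.613, -0.231]), array([ 0.572, -0.276])]
washcap [array([0.625, 0.588]), array([0.614, 0.565]), array([0.604, 0.541]), array([0.583, 0.494])]
hose [array([0.546, 0.568]), array([0.538, 0.545]), array([0.53 , 0.523]), array([0.514, 0.477])]
tube2 [array([0.658, 0.524]), array([0.647, 0.502]), array([0.635, 0.481]), array([0.612, 0.438])]
tube3 [array([0.667, 0.381]), array([0.655, 0.364]), array([0.643, 0.347]), array([0.619, 0.313])]
tube4 [array([0.661, 0.277]), array([0.649, 0.263]), array([0.638, 0.249]), array([0.614, 0.222])]
t5 [array([0.669, 0.13 ]), array([0.657, 0.121]), array([0.645, 0.112]), array([0.622, 0.093])]
t6 [array([ 0.657, -0.015]), array([ 0.645, -0.019]), array([ 0.634, -0.024]), array([ 0.611, -0.033])]
app [array([ 0.68 , -0.049]), array([ 0.667, -0.053]), array([ 0.655, -0.056]), array([ 0.631, -0.063])]
```

View pics/w0.png

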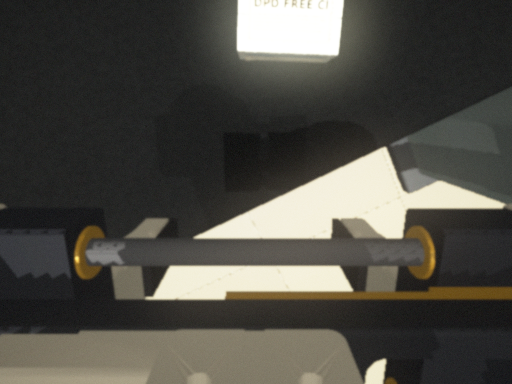

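```bash
python3 - <<'E'
from h import *
s=cams.snapshot('wrist');c=cv2.Rodrigues(np.array(s['rvec']))[0];p=-c.T@np.array(s['tvec']).ravel()
st=read_state();Rm=R.from_rotvec(st['eef_rot']).as_matrix()
print('cam in tool',(Rm.T@(p-st['tcp_pos'])).round(3),'fwd in tool',(Rm.T@c[2]).round(3), s['camera_matrix'][0])
E
```

```text
cam in tool [-0.182  0.    -0.066] fwd in tool [0.968 0.    0.25 ] [295.25489251   0.         254.25197153]
```

Call:
step_arm(
  twist=[
    [1,0,0],
    [1,0,0],
    [1,0,0],
    [1,0,0],
    [1,0,0],
    [1,0,0],
    [1,0,0],
    [1,0,0],
  ],
  xyz=[
    [0,0.4,0],
    [0,0.4,0],
    [0,0.4,0],
    [0,0.4,0],
    [0,0.4,0],
    [0,0.4,0],
    [0,0.4,0],
    [0,0.4,0],
  ],
  fingers=[1,1,1,1,1,1,1,1],
)

```text
t: 2.8
tcp_pos: [0.2138, 0.5133, 0.2024]
eef_rot: [-1.501, 0.989, 1.502]
ft_force: [-0.4, 0.6, 0.5]
gripper_width: 0.996
```

```bash
cat > plan.py <<'E'
import sys,json
from h import *
def yaw(Rm): return np.rad2deg(np.arctan2(Rm[1,2],Rm[0,2]))
def plan(tgt,ytgt,n,turnfirst=True,start=None):
    """constant-world-step plan: rows of n; returns rows"""
    st=read_state();p=np.array(st['tcp_pos']);y=yaw(R.from_rotvec(st['eef_rot']).as_matrix())
    if start is not None:p,y=np.array(start[:3]),start[3]
    dy=(ytgt-y+180)%360-180;d=(np.array(tgt)-p)/n
    rows=[]
    for i in range(n):
        ya=np.deg2rad(y+dy*((i+1)/n if turnfirst else i/n))
        z=np.array([np.cos(ya),np.sin(ya),0]);x=np.array([0,0,-1.]);yy=np.cross(z,x)
        rows.append((-dy/n/5,d@x/.04,d@yy/.04,d@z/.04))
    return np.array(rows)
if __name__=='__main__':
    a=[float(v) for v in sys.argv[1:]]
    st=read_state();Rm=R.from_rotvec(st['eef_rot']).as_matrix()
    print('t',round(st['t'],2),'p',np.round(st['tcp_pos'],4),'yaw',round(yaw(Rm),2),'tilt',np.round(Rm[:,0],3),'f',np.round(st['ft_force'],1),'g',round(st['gripper_width'],3),'q',np.round(st['joint_positions'],2))
    if len(a)>4: print(np.round(plan(a[:3],a[3],int(a[4])),3).tolist())
E
python3 plan.py .564 .335 .2 0 24
```

```text
t 2.8 p [0.2138 0.5133 0.2024] yaw 113.27 tilt [ 0.  0. -1.] f [-0.4  0.6  0.5] g 0.996 q [ 1.53  0.16 -0.25 -0.   -1.15 -1.12]
[[0.944, 0.003, -0.287, -0.292], [0.944, 0.003, -0.31, -0.267], [0.944, 0.003, -0.331, -0.241], [0.944, 0.003, -0.35, -0.213], [0.944, 0.003, -0.366, -0.184], [0.944, 0.003, -0.38, -0.153], [0.944, 0.003, -0.391, -0.121], [0.944, 0.003, -0.4, -0.089], [0.944, 0.003, -0.406, -0.055], [0.944, 0.003, -0.409, -0.022], [0.944, 0.003, -0.409, 0.012], [0.944, 0.003, -0.407, 0.046], [0.944, 0.003, -0.402, 0.079], [0.944, 0.003, -0.394, 0.112], [0.944, 0.003, -0.383, 0.144], [0.944, 0.003, -0.37, 0.175], [0.944, 0.003, -0.355, 0.205], [0.944, 0.003, -0.337, 0.233], [0.944, 0.003, -0.316, 0.26], [0.944, 0.003, -0.294, 0.285], [0.944, 0.003, -0.269, 0.308], [0.944, 0.003, -0.243, 0.329], [0.944, 0.003, -0.215, 0.348], [0.944, 0.003, -0.186, 0.365]]
```

```bash
sed -i 's/turnfirst=True/turnfirst=False/' plan.py; python3 plan.py .564 .335 .2 0 24
```

```text
t 2.8 p [0.2138 0.5133 0.2024] yaw 113.27 tilt [ 0.  0. -1.] f [-0.4  0.6  0.5] g 0.996 q [ 1.53  0.16 -0.25 -0.   -1.15 -1.12]
[[0.944, 0.003, -0.262, -0.315], [0.944, 0.003, -0.287, -0.292], [0.944, 0.003, -0.31, -0.267], [0.944, 0.003, -0.331, -0.241], [0.944, 0.003, -0.35, -0.213], [0.944, 0.003, -0.366, -0.184], [0.944, 0.003, -0.38, -0.153], [0.944, 0.003, -0.391, -0.121], [0.944, 0.003, -0.4, -0.089], [0.944, 0.003, -0.406, -0.055], [0.944, 0.003, -0.409, -0.022], [0.944, 0.003, -0.409, 0.012], [0.944, 0.003, -0.407, 0.046], [0.944, 0.003, -0.402, 0.079], [0.944, 0.003, -0.394, 0.112], [0.944, 0.003, -0.383, 0.144], [0.944, 0.003, -0.37, 0.175], [0.944, 0.003, -0.355, 0.205], [0.944, 0.003, -0.337, 0.233], [0.944, 0.003, -0.316, 0.26], [0.944, 0.003, -0.294, 0.285], [0.944, 0.003, -0.269, 0.308], [0.944, 0.003, -0.243, 0.329], [0.944, 0.003, -0.215, 0.348]]
```

Call:
step_arm(
  twist=[
    [0.95,0,0],
    [0.95,0,0],
    [0.95,0,0],
    [0.95,0,0],
    [0.95,0,0],
    [0.95,0,0],
    [0.95,0,0],
    [0.95,0,0],
  ],
  xyz=[
    [0,-0.26,-0.32],
    [0,-0.29,-0.29],
    [0,-0.31,-0.27],
    [0,-0.33,-0.24],
    [0,-0.35,-0.21],
    [0,-0.37,-0.18],
    [0,-0.38,-0.15],
    [0,-0.39,-0.12],
  ],
  fingers=[1,1,1,1,1,1,1,1],
)

```text
t: 3.6
tcp_pos: [0.3319, 0.4545, 0.2024]
eef_rot: [-1.018, 1.32, 1.018]
ft_force: [-0.2, 0.6, 0.3]
gripper_width: 1.001
```

Call:
step_arm(
  twist=[
    [0.95,0,0],
    [0.95,0,0],
    [0.95,0,0],
    [0.95,0,0],
    [0.95,0,0],
    [0.95,0,0],
    [0.95,0,0],
    [0.95,0,0],
  ],
  xyz=[
    [0,-0.4,-0.09],
    [0,-0.41,-0.06],
    [0,-0.41,-0.02],
    [0,-0.41,0.01],
    [0,-0.41,0.05],
    [0,-0.4,0.08],
    [0,-0.39,0.11],
    [0,-0.38,0.14],
  ],
  fingers=[1,1,1,1,1,1,1,1],
)

```text
t: 4.4
tcp_pos: [0.4485, 0.3947, 0.2024]
eef_rot: [-0.509, 1.51, 0.51]
ft_force: [0.6, 0.3, -0.3]
gripper_width: 1.001
```

```bash
python3 plan.py .564 .335 .2 0 8;python3 - <<'E'
from h import *
w=cams.snapshot('wrist');save(w,'w1')
E
```

```text
t 4.4 p [0.4485 0.3947 0.2024] yaw 37.29 tilt [ 0.  0. -1.] f [ 0.6  0.3 -0.3] g 1.001 q [ 1.05  0.23 -0.17  0.   -1.17 -1.97]
[[0.932, 0.007, -0.367, 0.174], [0.932, 0.007, -0.352, 0.203], [0.932, 0.007, -0.334, 0.231], [0.932, 0.007, -0.314, 0.258], [0.932, 0.007, -0.292, 0.282], [0.932, 0.007, -0.268, 0.305], [0.932, 0.007, -0.243, 0.326], [0.932, 0.007, -0.215, 0.345]]
```

View pics/w1.png

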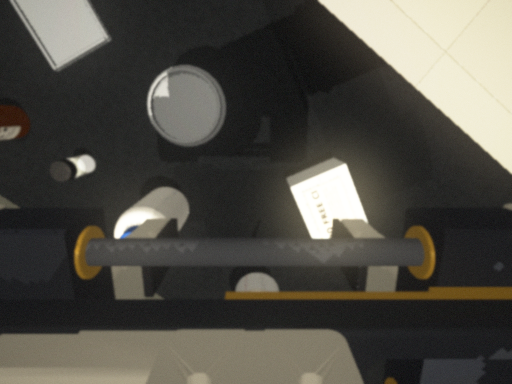

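Call:
step_arm(
  twist=[
    [0.93,0,0],
    [0.93,0,0],
    [0.93,0,0],
    [0.93,0,0],
    [0.93,0,0],
    [0.93,0,0],
    [0.93,0,0],
    [0.93,0,0],
  ],
  xyz=[
    [0,-0.37,0.17],
    [0,-0.35,0.2],
    [0,-0.33,0.23],
    [0,-0.31,0.26],
    [0,-0.29,0.28],
    [0,-0.27,0.31],
    [0,-0.24,0.33],
    [0,-0.21,0.34],
  ],
  fingers=[1,1,1,1,1,1,1,1],
)

```text
t: 5.25
tcp_pos: [0.5638, 0.336, 0.2023]
eef_rot: [-0.002, 1.571, 0.002]
ft_force: [0.4, 0.4, 0.2]
gripper_width: 1.004
```

```bash
python3 plan.py .564 .335 .065 0 8;python3 - <<'E'
from h import *
w=cams.snapshot('wrist');save(w,'w2')
s=cams.snapshot('scene');save(s,'s2')
i=cv2.resize(s['img'][40:240,120:360,::-1],None,fx=3,fy=2.9);cv2.imwrite('pics/s2.png',i)
for th,g in(('cup_large',(.4386,.284)),('tray',(.4403,.105)),('bottle_small',(.586,.12))):
    r=nets.masks_of(w,th)
    for q in r[:2]:
        p,f=fit([(w,q['mask'])],th,g,yaw=th=='tray');print(th,q['score'],q['box'],p.round(4),round(f,3))
E
```

```text
t 5.25 p [0.5638 0.336  0.2023] yaw 0.13 tilt [ 0.  0. -1.] f [0.4 0.4 0.2] g 1.004 q [ 0.83  0.33 -0.03 -0.   -1.21 -2.4 ]
[[0.003, 0.429, -0.003, 0.001], [0.003, 0.429, -0.003, 0.001], [0.003, 0.429, -0.003, 0.001], [0.003, 0.429, -0.003, 0.001], [0.003, 0.429, -0.003, 0.001], [0.003, 0.429, -0.003, 0.001], [0.003, 0.429, -0.003, 0.001], [0.003, 0.429, -0.003, 0.001]]
cup_large 0.58 [167.9, 20.6, 82.6, 87.2] [0.4391 0.2818] 0.02
tray 0.83 [5.4, 8.0, 114.0, 107.4] [  0.4408   0.1033 -25.9323] 0.023
bottle_small 0.73 [39.7, 170.7, 65.8, 38.3] [0.5852 0.1213] 0.128
```

View pics/w2.png

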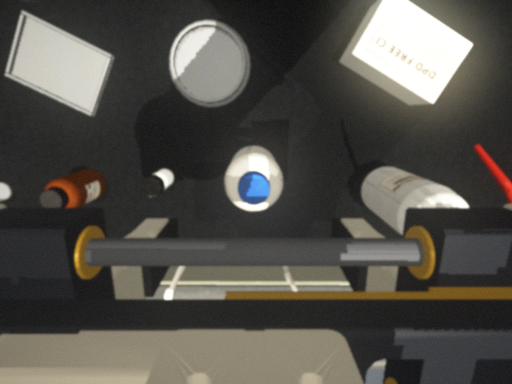

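View pics/s2.png

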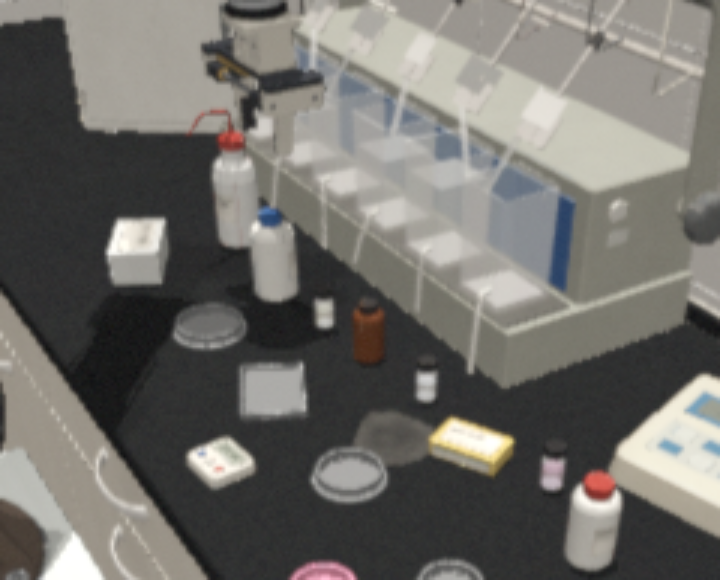

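```bash
python3 - <<'E'
from h import *
w=cams.snapshot('wrist')
q=nets.masks_of(w,'bottle_large')[0]
p,f=fit([(w,q['mask'])],'bottle_large',(.564,.335));print(q['box'],p.round(4),f)
print(proj(w,[[.564,.335,0],[.564,.335,.125]]))
E
```

```text
[226.4, 147.5, 59.4, 65.4] [0.5613 0.3351] 0.08728237504115266
[[253.42509322 167.62133415]
 [253.05796019 191.82604498]]
```

Call:
step_arm(
  twist=[
    [0,0,0],
    [0,0,0],
    [0,0,0],
    [0,0,0],
    [0,0,0],
    [0,0,0],
    [0,0,0],
    [0,0,0],
  ],
  xyz=[
    [0.3,0.02,-0.05],
    [0.55,0,0],
    [0.6,0,0],
    [0.6,0,0],
    [0.6,0,0],
    [0.45,0,0],
    [0.3,0,0],
    [0,0,0],
  ],
  fingers=[1,1,1,1,1,1,1,1],
)

```text
t: 6.4
tcp_pos: [0.56, 0.3363, 0.064]
eef_rot: [-0.006, 1.573, 0.002]
ft_force: [0.2, -0.7, 0.3]
gripper_width: 1.002
```

Call:
step_arm(
  twist=[
    [0,0,0],
    [0,0,0],
    [0,0,0],
    [0,0,0],
    [0,0,0],
    [0,0,0],
    [0,0,0],
    [0,0,0],
  ],
  xyz=[
    [0,0,0],
    [0,0,0],
    [0,0,0],
    [0,0,0],
    [0,0,0],
    [0,0,0],
    [0,0,0],
    [0,0,0],
  ],
  fingers=[0.6,0.6,0.55,0.5,0.5,0.5,0.5,0.5],
  force=25,
)

```text
t: 7.2
tcp_pos: [0.5616, 0.3369, 0.0668]
eef_rot: [-0.004, 1.57, 0.004]
ft_force: [-0.5, -1.3, 4.8]
gripper_width: 0.643
```

```bash
python3 plan.py
```

```text
t 7.2 p [0.5616 0.3369 0.0668] yaw 0.29 tilt [ 0.001  0.    -1.   ] f [-0.5 -1.3  4.8] g 0.643 q [ 0.84  0.43 -0.2   0.   -0.93 -2.4 ]
```

```bash
python3 - <<'E'
from h import *
w=cams.snapshot('wrist');save(w,'w3')
s=cams.snapshot('scene');i=cv2.resize(s['img'][60:180,140:300,::-1],None,fx=4.8,fy=4.8,interpolation=2);cv2.imwrite('pics/s3.png',i)
print(read_state()['gripper_width'],read_state()['ft_force'],read_state()['tcp_pos'])
E
```

```text
0.6472121144190618 [ 0.04322168 -1.80143496  4.99932991] [0.56167762 0.33691949 0.06678346]
```

View pics/w3.png

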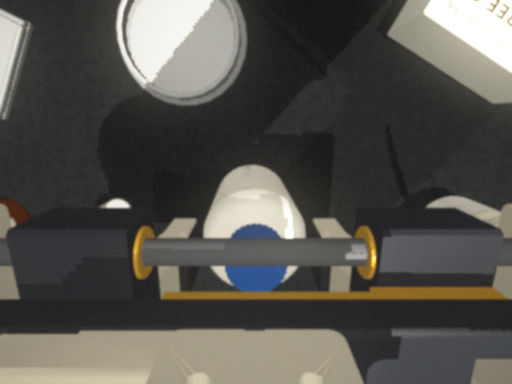

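View pics/s3.png

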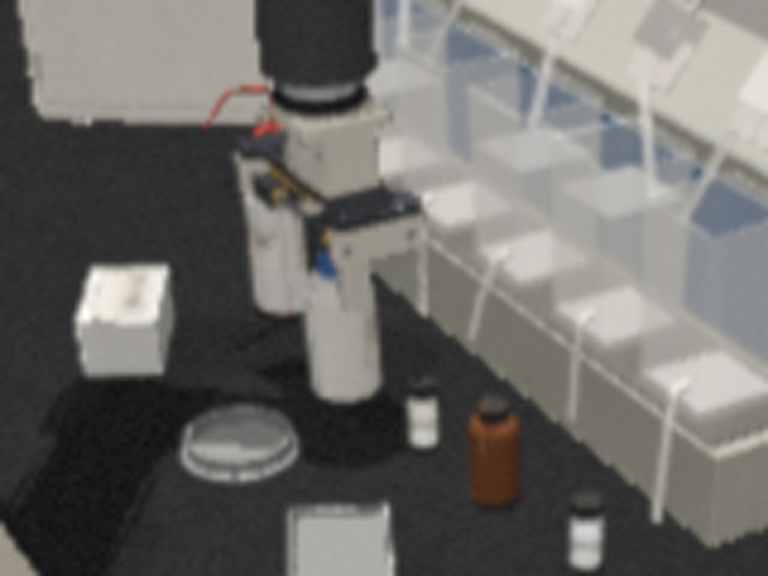

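Call:
step_arm(
  twist=[
    [0,0,0],
    [0,0,0],
    [0,0,0],
    [0,0,0],
    [0,0,0],
    [0,0,0],
    [0,0,0],
    [0,0,0],
  ],
  xyz=[
    [0,0,0],
    [0,0,0],
    [0.05,0,0],
    [0.05,0,0],
    [0,0,0],
    [0,0,0],
    [0,0,0],
    [0,0,0],
  ],
  fingers=[0.8,0.8,0.8,0.8,0.5,0.5,0.5,0.5],
  force=25,
)

```text
t: 8.1
tcp_pos: [0.5612, 0.3369, 0.062]
eef_rot: [-0.004, 1.571, 0.004]
ft_force: [-0.9, 0.5, -1.4]
gripper_width: 0.66
```

```bash
python3 plan.py
```

```text
t 8.1 p [0.5612 0.3369 0.062 ] yaw 0.28 tilt [-0. -0. -1.] f [-0.9  0.5 -1.4] g 0.66 q [ 0.84  0.44 -0.21 -0.   -0.93 -2.4 ]
```

Call:
step_arm(
  twist=[
    [0,0,0],
    [0,0,0],
    [0,0,0],
    [0,0,0],
    [0,0,0],
    [0,0,0],
    [0,0,0],
    [0,0,0],
  ],
  xyz=[
    [0,0,0],
    [-0.1,0,0],
    [-0.2,0,0],
    [-0.3,0,0],
    [-0.3,0,0],
    [-0.2,0,0],
    [-0.1,0,0],
    [0,0,0],
  ],
  fingers=[0.5,0.5,0.5,0.5,0.5,0.5,0.5,0.5],
  force=30,
)

```text
t: 8.9
tcp_pos: [0.5617, 0.3373, 0.1113]
eef_rot: [-0.003, 1.57, 0.005]
ft_force: [-0.3, -0.2, -2.0]
gripper_width: 0.654
```

```bash
python3 plan.py .439 .283 .11 0 10; python3 - <<'E'
from h import *
w=cams.snapshot('wrist');save(w,'w4')
s=cams.snapshot('scene');i=cv2.resize(s['img'][60:180,140:300,::-1],None,fx=4.8,fy=4.8,interpolation=2);cv2.imwrite('pics/s4.png',i)
E
```

```text
t 8.9 p [0.5617 0.3373 0.1113] yaw 0.28 tilt [ 0.001  0.001 -1.   ] f [-0.3 -0.2 -2. ] g 0.654 q [ 0.84  0.39 -0.15  0.   -1.02 -2.4 ]
[[0.006, 0.003, -0.134, -0.307], [0.006, 0.003, -0.134, -0.307], [0.006, 0.003, -0.135, -0.307], [0.006, 0.003, -0.135, -0.307], [0.006, 0.003, -0.135, -0.307], [0.006, 0.003, -0.135, -0.307], [0.006, 0.003, -0.135, -0.307], [0.006, 0.003, -0.135, -0.307], [0.006, 0.003, -0.136, -0.307], [0.006, 0.003, -0.136, -0.307]]
```

View pics/s4.png

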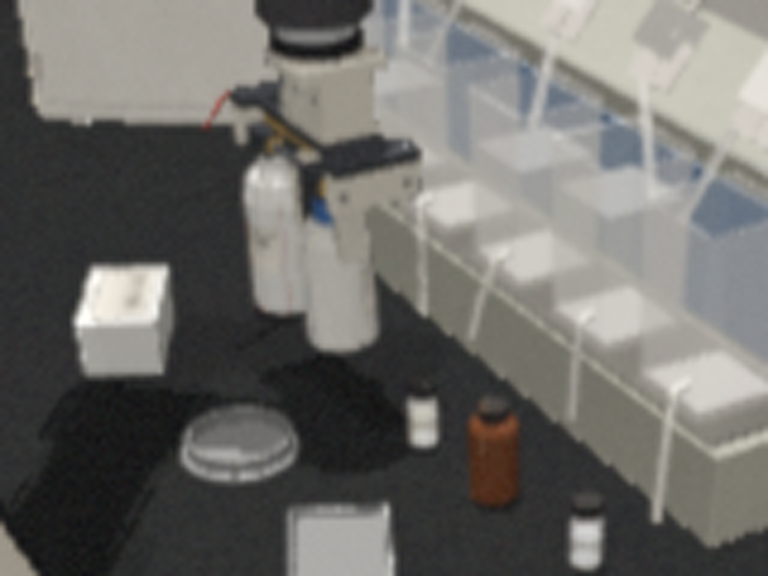

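Call:
step_arm(
  twist=[
    [0,0,0],
    [0,0,0],
    [0,0,0],
    [0,0,0],
    [0,0,0],
    [0,0,0],
    [0,0,0],
    [0,0,0],
  ],
  xyz=[
    [0,-0.06,-0.15],
    [0,-0.14,-0.3],
    [0,-0.22,-0.5],
    [0,-0.24,-0.58],
    [0,-0.24,-0.58],
    [0,-0.22,-0.5],
    [0,-0.14,-0.3],
    [0,-0.08,-0.16],
  ],
  fingers=[0.5,0.5,0.5,0.5,0.5,0.5,0.5,0.5],
)

```text
t: 9.8
tcp_pos: [0.4378, 0.2823, 0.1103]
eef_rot: [-0.004, 1.571, 0.004]
ft_force: [0.2, 0.2, -2.1]
gripper_width: 0.653
```

```bash
python3 plan.py .439 .283 .0665 0 8; python3 - <<'E'
from h import *
w=cams.snapshot('wrist');save(w,'w5')
E
```

```text
t 9.8 p [0.4378 0.2823 0.1103] yaw 0.32 tilt [-0.  0. -1.] f [ 0.2  0.2 -2.1] g 0.653 q [ 0.95  0.19 -0.45 -0.   -0.93 -2.51]
[[0.008, 0.137, 0.002, 0.004], [0.008, 0.137, 0.002, 0.004], [0.008, 0.137, 0.002, 0.004], [0.008, 0.137, 0.002, 0.004], [0.008, 0.137, 0.002, 0.004], [0.008, 0.137, 0.002, 0.004], [0.008, 0.137, 0.002, 0.004], [0.008, 0.137, 0.002, 0.004]]
```

View pics/w5.png

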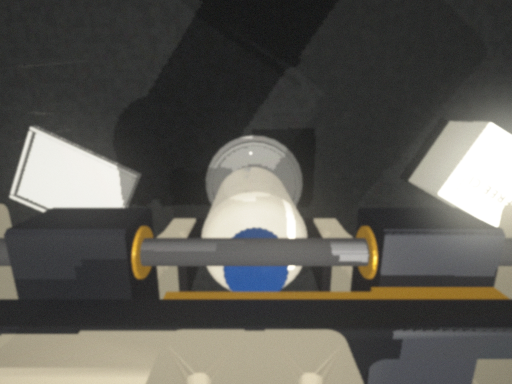

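Call:
step_arm(
  twist=[
    [0,0,0],
    [0,0,0],
    [0,0,0],
    [0,0,0],
    [0,0,0],
    [0,0,0],
    [0,0,0],
    [0,0,0],
  ],
  xyz=[
    [0.15,0.02,0.03],
    [0.25,0,0],
    [0.25,0,0],
    [0.2,0,0],
    [0.12,0,0],
    [0.08,0,0],
    [0.05,0,0],
    [0.0,0,0],
  ],
  fingers=[0.5,0.5,0.5,0.5,0.5,0.5,0.5,0.5],
)

```text
t: 10.65
tcp_pos: [0.4402, 0.2837, 0.0663]
eef_rot: [-0.004, 1.571, 0.004]
ft_force: [0.1, 0.4, -1.5]
gripper_width: 0.653
```

```bash
python3 plan.py; python3 - <<'E'
from h import *
s=cams.snapshot('scene');i=cv2.resize(s['img'][60:180,140:300,::-1],None,fx=4.8,fy=4.8,interpolation=2);cv2.imwrite('pics/s5.png',i)
E
```

```text
t 10.65 p [0.4402 0.2837 0.0663] yaw 0.29 tilt [ 0.  0. -1.] f [ 0.1  0.4 -1.5] g 0.653 q [ 0.95  0.25 -0.5   0.   -0.83 -2.51]
```

View pics/s5.png

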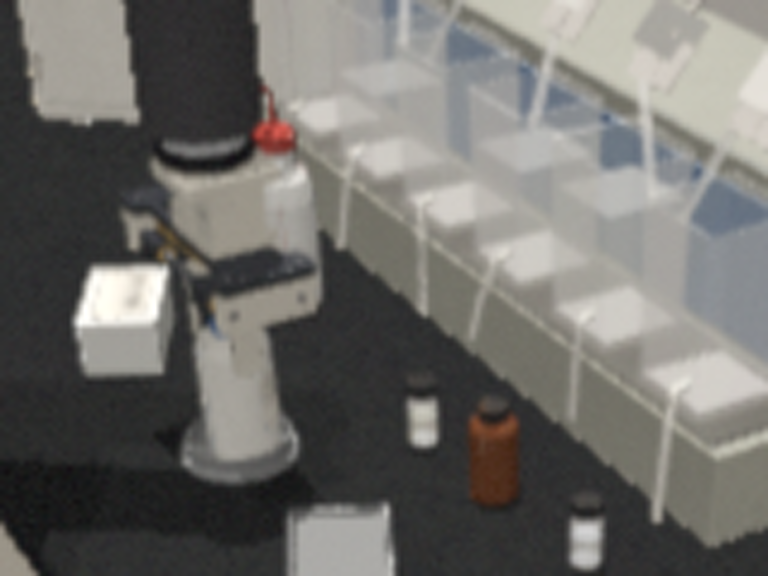

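Call:
step_arm(
  twist=[
    [0,0,0],
    [0,0,0],
    [0,0,0],
    [0,0,0],
    [0,0,0],
    [0,0,0],
    [0,0,0],
    [0,0,0],
  ],
  xyz=[
    [0.02,0,0],
    [0.02,0,0],
    [0,0,0],
    [0,0,0],
    [0,0,0],
    [0,0,0],
    [0,0,0],
    [0,0,0],
  ],
  fingers=[0.5,0.5,0.5,0.5,0.5,0.7,0.75,0.8],
)

```text
t: 11.5
tcp_pos: [0.4401, 0.2838, 0.0648]
eef_rot: [-0.004, 1.571, 0.004]
ft_force: [0.1, 0.5, -0.2]
gripper_width: 0.777
```

```bash
python3 plan.py
```

```text
t 11.5 p [0.4401 0.2838 0.0648] yaw 0.28 tilt [ 0.  0. -1.] f [ 0.1  0.5 -0.2] g 0.777 q [ 0.95  0.25 -0.5  -0.   -0.82 -2.51]
```

Call:
step_arm(
  twist=[
    [0,0,0],
    [0,0,0],
    [0,0,0],
    [0,0,0],
    [0,0,0],
    [0,0,0],
    [0,0,0],
    [0,0,0],
  ],
  xyz=[
    [0,0,0],
    [0,0,0],
    [-0.2,0,0],
    [-0.4,0,0],
    [-0.6,0,0],
    [-0.6,0,0],
    [-0.6,0,0],
    [-0.5,0,0],
  ],
  fingers=[1,1,1,1,1,1,1,1],
)

```text
t: 12.3
tcp_pos: [0.4402, 0.2838, 0.1828]
eef_rot: [-0.003, 1.57, 0.005]
ft_force: [0.2, -0.0, -0.1]
gripper_width: 1.0
```

```bash
python3 plan.py .5 -.2 .185 0 20; python3 - <<'E'
from h import *
s=cams.snapshot('scene');i=cv2.resize(s['img'][60:180,140:300,::-1],None,fx=4.8,fy=4.8,interpolation=2);cv2.imwrite('pics/s6.png',i)
w=cams.snapshot('wrist');save(w,'w6')
E
```

```text
t 12.3 p [0.4402 0.2838 0.1828] yaw 0.29 tilt [ 0.001  0.001 -1.   ] f [ 0.2 -0.  -0.1] g 1.0 q [ 0.95  0.12 -0.35  0.   -1.1  -2.51]
[[0.003, -0.003, -0.605, 0.072], [0.003, -0.003, -0.605, 0.072], [0.003, -0.003, -0.605, 0.072], [0.003, -0.003, -0.605, 0.072], [0.003, -0.003, -0.605, 0.072], [0.003, -0.003, -0.605, 0.072], [0.003, -0.003, -0.605, 0.073], [0.003, -0.003, -0.605, 0.073], [0.003, -0.003, -0.605, 0.073], [0.003, -0.003, -0.605, 0.073], [0.003, -0.003, -0.605, 0.073], [0.003, -0.003, -0.605, 0.073], [0.003, -0.003, -0.605, 0.073], [0.003, -0.003, -0.605, 0.074], [0.003, -0.003, -0.605, 0.074], [0.003, -0.003, -0.605, 0.074], [0.003, -0.003, -0.605, 0.074], [0.003, -0.003, -0.605, 0.074], [0.003, -0.003, -0.605, 0.074], [0.003, -0.003, -0.605, 0.075]]
```

View pics/s6.png

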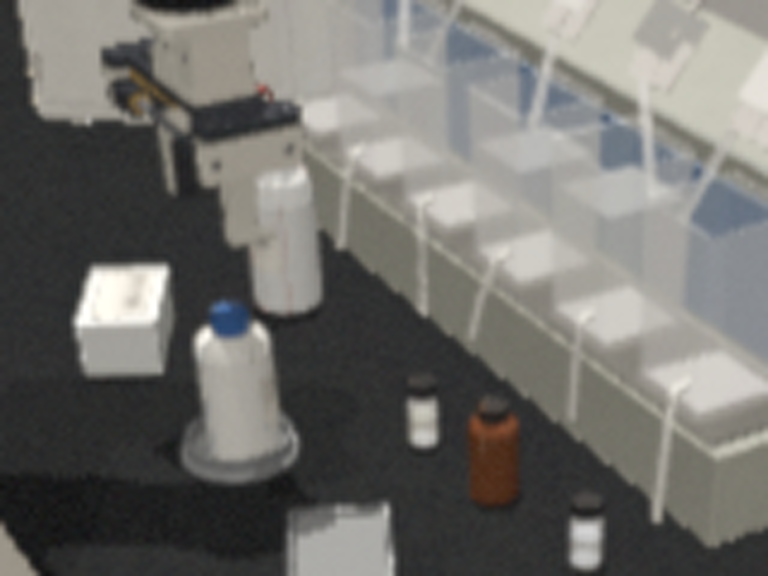

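View pics/w6.png

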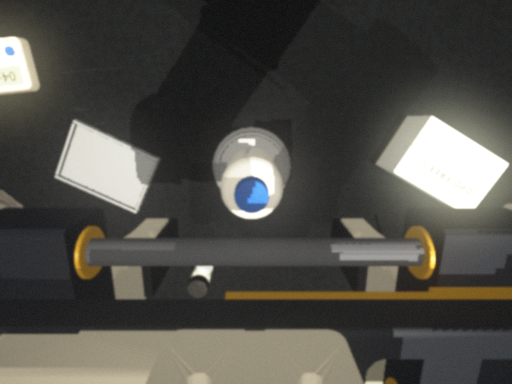

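Call:
step_arm(
  twist=[
    [0,0,0],
    [0,0,0],
    [0,0,0],
    [0,0,0],
    [0,0,0],
    [0,0,0],
    [0,0,0],
    [0,0,0],
  ],
  xyz=[
    [0,-0.6,0.2],
    [0,-0.9,0.2],
    [0,-1,0.2],
    [0,-1,0.2],
    [0,-1,0.2],
    [0,-1,0.2],
    [0,-1,0.2],
    [0,-1,0.2],
  ],
  fingers=[1,1,1,1,1,1,1,1],
)

```text
t: 13.2
tcp_pos: [0.5054, -0.0177, 0.1808]
eef_rot: [-0.004, 1.571, 0.004]
ft_force: [0.7, 0.1, 0.2]
gripper_width: 1.001
```

Call:
step_arm(
  twist=[
    [0,0,0],
    [0,0,0],
    [0,0,0],
    [0,0,0],
    [0,0,0],
    [0,0,0],
    [0,0,0],
    [0,0,0],
  ],
  xyz=[
    [0,-1,0.2],
    [0,-1,0.2],
    [0,-1,0.2],
    [0,-1,0.2],
    [0,-1,0.2],
    [0,-1,0.25],
    [0,-0.9,0.3],
    [0,-0.5,0.3],
  ],
  fingers=[1,1,1,1,1,1,1,1],
)

```text
t: 14.0
tcp_pos: [0.5807, -0.3144, 0.1801]
eef_rot: [-0.002, 1.572, 0.002]
ft_force: [0.5, -0.2, -1.2]
gripper_width: 1.001
```

```bash
python3 plan.py .578 -.3285 .18 0 8; python3 - <<'E'
from h import *
w=cams.snapshot('wrist');save(w,'w7')
for th,g in(('bottle_medium',(.578,-.3285)),('cup_small',(.425,-.302)),('cup_medium',(.4345,-.094))):
    e=proj(w,[*g,.03])[0];print(th,e.round())
    for q in nets.masks_of(w,th)[:3]:
        p,f=fit([(w,q['mask'])],th,g);print(th,round(q['score'],2),q['box'],p.round(4),round(f,3))
E
```

```text
t 14.0 p [ 0.5807 -0.3144  0.1801] yaw 0.18 tilt [-0.001  0.    -1.   ] f [ 0.5 -0.2 -1.2] g 1.001 q [-0.2   0.35 -0.05  0.   -1.17 -1.37]
[[0.004, 0.0, -0.044, -0.008], [0.004, 0.0, -0.044, -0.008], [0.004, 0.0, -0.044, -0.008], [0.004, 0.0, -0.044, -0.008], [0.004, 0.0, -0.044, -0.008], [0.004, 0.0, -0.044, -0.008], [0.004, 0.0, -0.044, -0.008], [0.004, 0.0, -0.044, -0.008]]
bottle_medium [242. 173.]
bottle_medium 0.64 [213.5, 151.1, 53.8, 54.7] [ 0.5773 -0.3287] 0.086
cup_small [267.  24.]
cup_small 0.8 [34.2, 189.2, 53.7, 16.7] [ 0.425 -0.302] 1.0
cup_small 0.76 [2.5, 76.4, 14.7, 26.9] [ 0.425 -0.302] 1.0
cup_small 0.72 [232.7, 0.0, 64.4, 70.7] [ 0.4259 -0.3039] 0.047
cup_medium [470.  35.]
cup_medium 0.76 [414.7, 1.1, 79.3, 83.0] [ 0.4349 -0.0954] 0.029
cup_medium 0.74 [371.0, 130.9, 84.5, 69.8] [ 0.4345 -0.094 ] 1.0
```

View pics/w7.png

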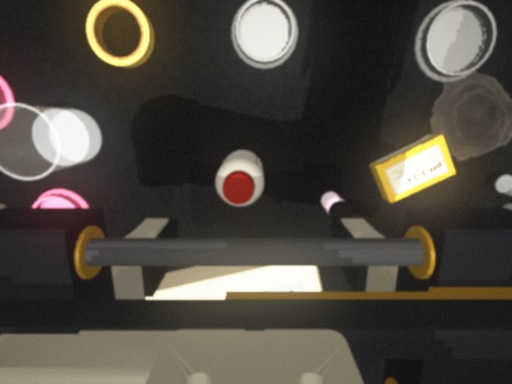

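Call:
step_arm(
  twist=[
    [0,0,0],
    [0,0,0],
    [0,0,0],
    [0,0,0],
    [0,0,0],
    [0,0,0],
    [0,0,0],
    [0,0,0],
  ],
  xyz=[
    [0.3,-0.2,-0.08],
    [0.5,-0.16,0],
    [0.6,0,0],
    [0.7,0,0],
    [0.6,0,0],
    [0.5,0,0],
    [0.3,0,0],
    [0.03,0,0],
  ],
  fingers=[1,1,1,1,1,1,1,1],
)

```text
t: 15.0
tcp_pos: [0.5764, -0.3253, 0.0377]
eef_rot: [-0.004, 1.574, 0.005]
ft_force: [0.2, -0.6, -0.4]
gripper_width: 0.998
```

Call:
step_arm(
  twist=[
    [0,0,0],
    [0,0,0],
    [0,0,0],
    [0,0,0],
    [0,0,0],
    [0,0,0],
    [0,0,0],
    [0,0,0],
  ],
  xyz=[
    [0,0,0],
    [0,0,0],
    [0,0,0],
    [0,0,0],
    [0,0,0],
    [0,0,0],
    [0,0,0],
    [0,0,0],
  ],
  fingers=[0.6,0.6,0.55,0.5,0.4,0.4,0.4,0.4],
  force=25,
)

```text
t: 15.8
tcp_pos: [0.5782, -0.3263, 0.0398]
eef_rot: [-0.004, 1.57, 0.004]
ft_force: [-0.2, -1.0, 3.2]
gripper_width: 0.543
```

```bash
python3 plan.py
```

```text
t 15.8 p [ 0.5782 -0.3263  0.0398] yaw 0.29 tilt [ 0.001 -0.    -1.   ] f [-0.2 -1.   3.2] g 0.543 q [-0.22  0.47 -0.21  0.   -0.89 -1.35]
```

Call:
step_arm(
  twist=[
    [0,0,0],
    [0,0,0],
    [0,0,0],
    [0,0,0],
    [0,0,0],
    [0,0,0],
    [0,0,0],
    [0,0,0],
  ],
  xyz=[
    [0,0,0],
    [-0.1,0,0],
    [-0.2,0,0],
    [-0.3,0,0],
    [-0.3,0,0],
    [-0.2,0,0],
    [-0.1,0,0],
    [0,0,0],
  ],
  fingers=[0.4,0.4,0.4,0.4,0.4,0.4,0.4,0.4],
  force=30,
)

```text
t: 16.6
tcp_pos: [0.5782, -0.3262, 0.0884]
eef_rot: [-0.004, 1.569, 0.004]
ft_force: [0.1, 0.7, -1.2]
gripper_width: 0.539
```

```bash
python3 plan.py .435 -.095 .09 0 16; python3 - <<'E'
from h import *
s=cams.snapshot('scene');i=cv2.resize(s['img'][130:300,200:400,::-1],None,fx=3.5,fy=3.5,interpolation=2);cv2.imwrite('pics/s8.png',i)
E
```

```text
t 16.6 p [ 0.5782 -0.3262  0.0884] yaw 0.28 tilt [ 0.001 -0.    -1.   ] f [ 0.1  0.7 -1.2] g 0.539 q [-0.22  0.43 -0.16 -0.   -0.98 -1.35]
[[0.004, -0.002, 0.362, -0.222], [0.004, -0.002, 0.362, -0.222], [0.004, -0.002, 0.362, -0.222], [0.004, -0.002, 0.362, -0.222], [0.004, -0.002, 0.362, -0.222], [0.004, -0.002, 0.362, -0.223], [0.004, -0.002, 0.362, -0.223], [0.004, -0.002, 0.362, -0.223], [0.004, -0.002, 0.362, -0.223], [0.004, -0.002, 0.362, -0.223], [0.004, -0.002, 0.362, -0.223], [0.004, -0.002, 0.362, -0.223], [0.004, -0.002, 0.362, -0.223], [0.004, -0.002, 0.361, -0.223], [0.004, -0.002, 0.361, -0.224], [0.004, -0.002, 0.361, -0.224]]
```

View pics/s8.png

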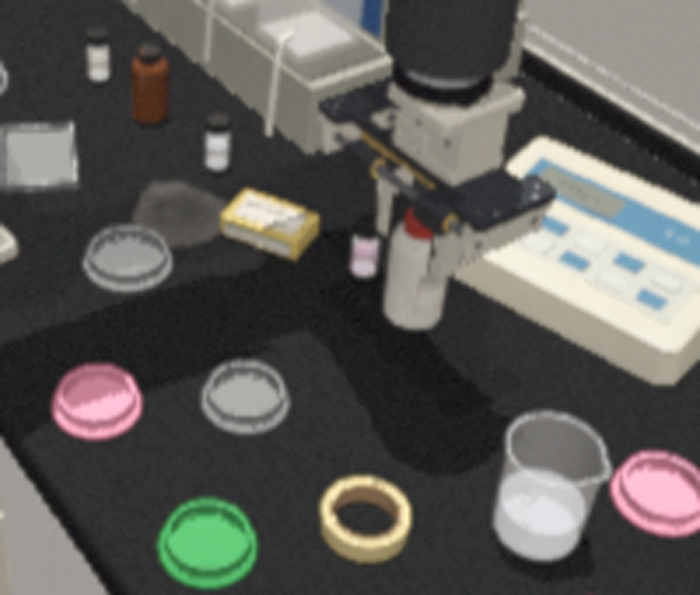

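Call:
step_arm(
  twist=[
    [0,0,0],
    [0,0,0],
    [0,0,0],
    [0,0,0],
    [0,0,0],
    [0,0,0],
    [0,0,0],
    [0,0,0],
  ],
  xyz=[
    [0,0.3,-0.18],
    [0,0.6,-0.37],
    [0,0.9,-0.55],
    [0,1,-0.62],
    [0,1,-0.62],
    [0,0.9,-0.55],
    [0,0.7,-0.43],
    [0,0.38,-0.24],
  ],
  fingers=[0.4,0.4,0.4,0.4,0.4,0.4,0.4,0.4],
)

```text
t: 17.45
tcp_pos: [0.4317, -0.0939, 0.0871]
eef_rot: [-0.005, 1.572, 0.005]
ft_force: [0.4, 0.3, -2.0]
gripper_width: 0.537
```

```bash
python3 plan.py .435 -.095 .044 0 1; python3 - <<'E'
from h import *
w=cams.snapshot('wrist');save(w,'w9')
E
```

```text
t 17.45 p [ 0.4317 -0.0939  0.0871] yaw 0.35 tilt [-0.001  0.    -1.   ] f [ 0.4  0.3 -2. ] g 0.537 q [ 0.23  0.09 -0.64 -0.   -0.84 -1.8 ]
[[0.071, 1.078, -0.027, 0.081]]
```

View pics/w9.png

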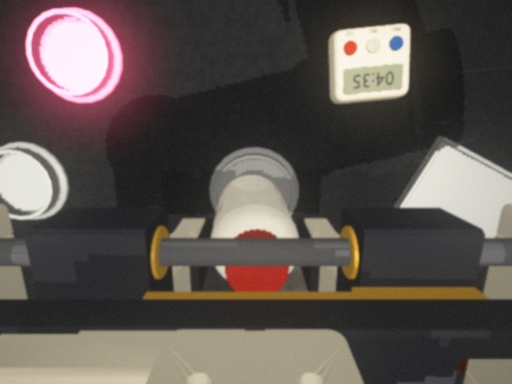

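Call:
step_arm(
  twist=[
    [0,0,0],
    [0,0,0],
    [0,0,0],
    [0,0,0],
    [0,0,0],
    [0,0,0],
    [0,0,0],
    [0,0,0],
  ],
  xyz=[
    [0.0,0,0],
    [0.2,0,0],
    [0.28,0,0],
    [0.26,0,0],
    [0.18,0,0],
    [0.1,0,0],
    [0.06,0,0],
    [0.03,0,0],
  ],
  fingers=[0.4,0.4,0.4,0.4,0.4,0.4,0.4,0.4],
)

```text
t: 18.3
tcp_pos: [0.4353, -0.0959, 0.0436]
eef_rot: [-0.005, 1.57, 0.004]
ft_force: [-2.5, -1.9, 11.9]
gripper_width: 0.536
```

```bash
python3 plan.py; python3 - <<'E'
from h import *
s=cams.snapshot('scene');i=cv2.resize(s['img'][130:300,180:380,::-1],None,fx=3.5,fy=3.5,interpolation=2);cv2.imwrite('pics/s10.png',i)
E
```

```text
t 18.3 p [ 0.4353 -0.0959  0.0436] yaw 0.32 tilt [ 0.001 -0.001 -1.   ] f [-2.5 -1.9 11.9] g 0.536 q [ 0.23  0.16 -0.69  0.   -0.72 -1.8 ]
```

View pics/s10.png

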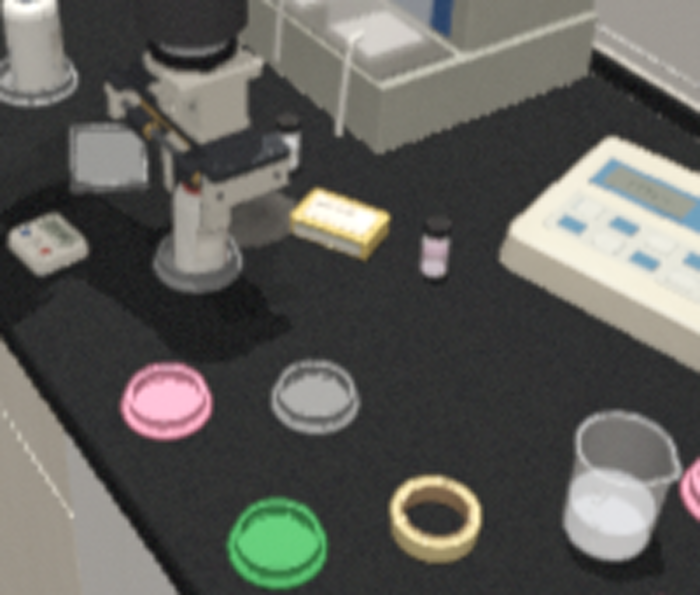

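Seated on the cup floor (12 N contact). Release and rise.

Call:
step_arm(
  twist=[
    [0,0,0],
    [0,0,0],
    [0,0,0],
    [0,0,0],
    [0,0,0],
    [0,0,0],
    [0,0,0],
    [0,0,0],
  ],
  xyz=[
    [0,0,0],
    [0,0,0],
    [0,0,0],
    [0,0,0],
    [0,0,0],
    [-0.2,0,0],
    [-0.4,0,0],
    [-0.5,0,0],
  ],
  fingers=[0.6,0.65,0.8,1,1,1,1,1],
)

```text
t: 19.15
tcp_pos: [0.4337, -0.0957, 0.0875]
eef_rot: [-0.004, 1.572, 0.004]
ft_force: [-0.5, -0.7, -0.2]
gripper_width: 0.995
```

Call:
step_arm(
  twist=[
    [0,0,0],
    [0,0,0],
    [0,0,0],
    [0,0,0],
    [0,0,0],
    [0,0,0],
    [0,0,0],
    [0,0,0],
  ],
  xyz=[
    [-0.6,0,0],
    [-0.6,0,0],
    [-0.6,0,0],
    [-0.4,0.3,0.3],
    [-0.1,0.7,0.5],
    [0,0.9,0.6],
    [0,1,0.7],
    [0,0.9,0.7],
  ],
  fingers=[1,1,1,1,1,1,1,1],
)

```text
t: 19.95
tcp_pos: [0.5464, 0.0586, 0.1801]
eef_rot: [-0.004, 1.57, 0.004]
ft_force: [1.3, -0.8, 0.1]
gripper_width: 1.001
```

```bash
python3 plan.py .5855 .121 .175 0 1; python3 - <<'E'
from h import *
s=cams.snapshot('scene');i=cv2.resize(s['img'][130:300,180:380,::-1],None,fx=3.5,fy=3.5,interpolation=2);cv2.imwrite('pics/s11.png',i)
E
```

```text
t 19.95 p [0.5464 0.0586 0.1801] yaw 0.29 tilt [ 0.001  0.    -1.   ] f [ 1.3 -0.8  0.1] g 1.001 q [ 0.46  0.17 -0.3   0.   -1.1  -2.03]
[[0.057, 0.128, 1.555, 0.986]]
```

View pics/s11.png

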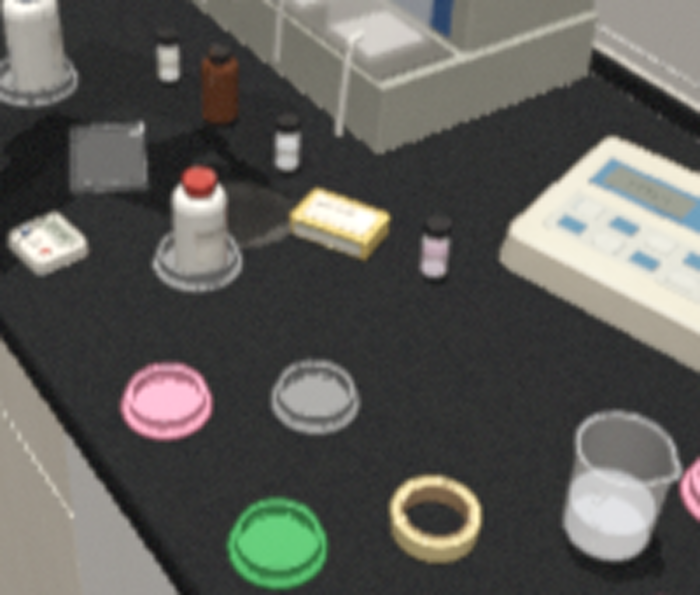

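Call:
step_arm(
  twist=[
    [0,0,0],
    [0,0,0],
    [0,0,0],
    [0,0,0],
    [0,0,0],
    [0,0,0],
    [0,0,0],
    [0,0,0],
  ],
  xyz=[
    [0,0.5,0.25],
    [0,0.5,0.25],
    [0,0.3,0.2],
    [0,0.15,0.15],
    [0.2,0.1,0.1],
    [0.3,0.03,0.03],
    [0.3,0,0],
    [0.2,0,0],
  ],
  fingers=[1,1,1,1,1,1,1,1],
)

```text
t: 20.8
tcp_pos: [0.5834, 0.1194, 0.1371]
eef_rot: [-0.004, 1.573, 0.003]
ft_force: [-0.6, -0.1, -0.6]
gripper_width: 0.999
```

```bash
python3 plan.py .5855 .121 .025 0 1; python3 - <<'E'
from h import *
w=cams.snapshot('wrist');save(w,'w12')
for th,g in(('bottle_small',(.5855,.121)),):
    for q in nets.masks_of(w,th)[:2]:
        p,f=fit([(w,q['mask'])],th,g);print(th,round(q['score'],2),q['box'],p.round(4),round(f,3))
print(proj(w,[[.5855,.121,.082],[.5855,.121,0]]))
E
```

```text
t 20.8 p [0.5834 0.1194 0.1371] yaw 0.24 tilt [-0.002 -0.001 -1.   ] f [-0.6 -0.1 -0.6] g 0.999 q [ 0.53  0.28 -0.26 -0.   -1.04 -2.1 ]
[[0.048, 2.804, 0.039, 0.054]]
bottle_small 0.98 [230.4, 163.1, 43.7, 53.6] [0.5848 0.1179] 0.071
[[256.46971688 199.98800908]
 [255.98127322 179.20084877]]
```

View pics/w12.png

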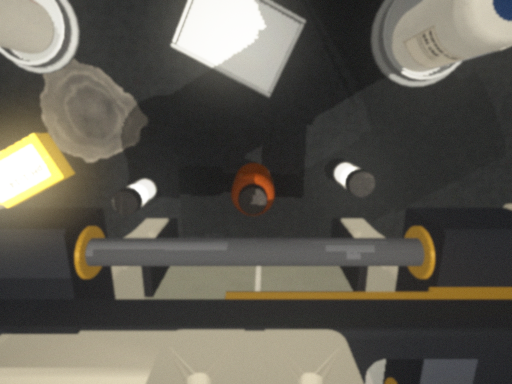

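Call:
step_arm(
  twist=[
    [0,0,0],
    [0,0,0],
    [0,0,0],
    [0,0,0],
    [0,0,0],
    [0,0,0],
    [0,0,0],
    [0,0,0],
  ],
  xyz=[
    [0.3,0,0],
    [0.5,0,0],
    [0.6,0,0],
    [0.6,0,0],
    [0.45,0,0],
    [0.3,0,0],
    [0.1,0,0],
    [0,0,0],
  ],
  fingers=[1,1,1,1,1,1,1,1],
)

```text
t: 21.7
tcp_pos: [0.5844, 0.1202, 0.0248]
eef_rot: [-0.004, 1.571, 0.004]
ft_force: [0.2, 0.9, 0.6]
gripper_width: 0.999
```

Call:
step_arm(
  twist=[
    [0,0,0],
    [0,0,0],
    [0,0,0],
    [0,0,0],
    [0,0,0],
    [0,0,0],
    [0,0,0],
    [0,0,0],
  ],
  xyz=[
    [0,0,0],
    [0,0,0],
    [0,0,0],
    [0,0,0],
    [0,0,0],
    [0,0,0],
    [0,0,0],
    [0,0,0],
  ],
  fingers=[0.6,0.5,0.45,0.4,0.3,0.3,0.3,0.3],
  force=20,
)

```text
t: 22.5
tcp_pos: [0.5845, 0.1203, 0.0251]
eef_rot: [-0.004, 1.571, 0.004]
ft_force: [-0.5, -0.1, 0.8]
gripper_width: 0.44
```

Call:
step_arm(
  twist=[
    [0,0,0],
    [0,0,0],
    [0,0,0],
    [0,0,0],
    [0,0,0],
    [0,0,0],
    [0,0,0],
    [0,0,0],
  ],
  xyz=[
    [0,0,0],
    [-0.1,0,0],
    [-0.2,0,0],
    [-0.3,0,0],
    [-0.4,0,0],
    [-0.4,0,0],
    [-0.3,0,0],
    [-0.1,0,0],
  ],
  fingers=[0.3,0.3,0.3,0.3,0.3,0.3,0.3,0.3],
  force=25,
)

```text
t: 23.3
tcp_pos: [0.5853, 0.1208, 0.0993]
eef_rot: [-0.003, 1.568, 0.005]
ft_force: [0.1, 0.0, -1.0]
gripper_width: 0.44
```

```bash
python3 plan.py .4255 -.303 .095 0 1; python3 - <<'E'
from h import *
s=cams.snapshot('scene');i=cv2.resize(s['img'][80:250,160:360,::-1],None,fx=3.5,fy=3.5,interpolation=2);cv2.imwrite('pics/s13.png',i)
E
```

```text
t 23.3 p [0.5853 0.1208 0.0993] yaw 0.3 tilt [ 0.003  0.001 -1.   ] f [ 0.1  0.  -1. ] g 0.44 q [ 0.53  0.32 -0.3   0.   -0.95 -2.1 ]
[[0.059, 0.107, -10.573, -4.051]]
```

View pics/s13.png

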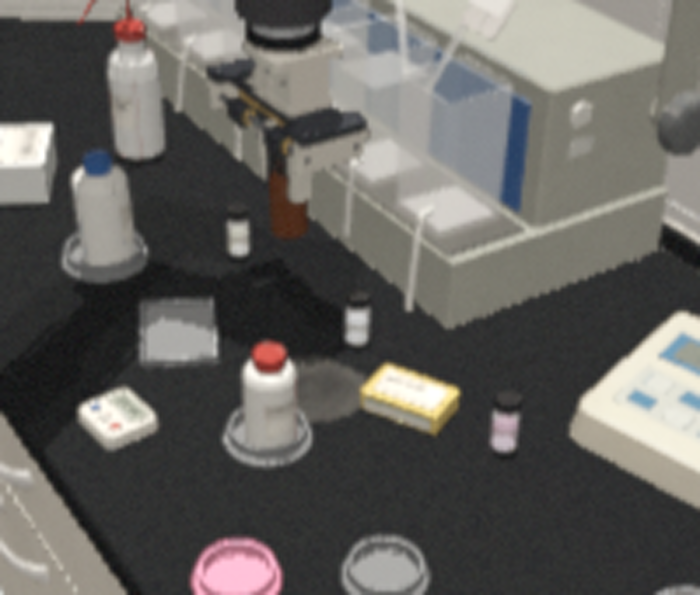

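Call:
step_arm(
  twist=[
    [0,0,0],
    [0,0,0],
    [0,0,0],
    [0,0,0],
    [0,0,0],
    [0,0,0],
    [0,0,0],
    [0,0,0],
  ],
  xyz=[
    [-0.5,0,0],
    [-0.5,-0.3,0],
    [-0.3,-0.6,0],
    [0,-1,0],
    [0,-1,0],
    [0,-1,-0.1],
    [0,-1,-0.2],
    [0,-1,-0.3],
  ],
  fingers=[0.3,0.3,0.3,0.3,0.3,0.3,0.3,0.3],
)

```text
t: 24.15
tcp_pos: [0.561, -0.1173, 0.1483]
eef_rot: [-0.004, 1.572, 0.004]
ft_force: [0.6, 0.2, -0.9]
gripper_width: 0.44
```

Call:
step_arm(
  twist=[
    [0,0,0],
    [0,0,0],
    [0,0,0],
    [0,0,0],
    [0,0,0],
    [0,0,0],
    [0,0,0],
    [0,0,0],
  ],
  xyz=[
    [0,-1,-0.6],
    [0,-1,-0.7],
    [0,-1,-0.7],
    [0,-0.8,-0.6],
    [0.1,-0.5,-0.4],
    [0.3,-0.3,-0.25],
    [0.5,-0.1,-0.2],
    [0.5,0,0],
  ],
  fingers=[0.3,0.3,0.3,0.3,0.3,0.3,0.3,0.3],
)

```text
t: 24.95
tcp_pos: [0.4233, -0.3047, 0.0917]
eef_rot: [-0.002, 1.571, 0.003]
ft_force: [0.3, 0.7, -0.6]
gripper_width: 0.44
```

```bash
python3 plan.py .4255 -.303 .029 0 1; python3 - <<'E'
from h import *
w=cams.snapshot('wrist');save(w,'w14')
E
```

```text
t 24.95 p [ 0.4233 -0.3047  0.0917] yaw 0.2 tilt [-0.  0. -1.] f [ 0.3  0.7 -0.6] g 0.44 q [-0.25  0.21 -0.47 -0.   -0.89 -1.32]
[[0.039, 1.568, 0.043, 0.055]]
```

View pics/w14.png

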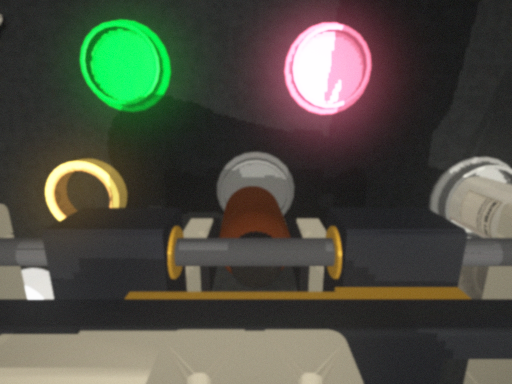

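Call:
step_arm(
  twist=[
    [0,0,0],
    [0,0,0],
    [0,0,0],
    [0,0,0],
    [0,0,0],
    [0,0,0],
    [0,0,0],
    [0,0,0],
  ],
  xyz=[
    [0.1,0.03,0.04],
    [0.3,0,0],
    [0.4,0,0],
    [0.35,0,0],
    [0.22,0,0],
    [0.12,0,0],
    [0.07,0,0],
    [0.03,0,0],
  ],
  fingers=[0.3,0.3,0.3,0.3,0.3,0.3,0.3,0.3],
)

```text
t: 25.8
tcp_pos: [0.4265, -0.3033, 0.0296]
eef_rot: [-0.004, 1.57, 0.004]
ft_force: [-0.2, -0.1, -0.8]
gripper_width: 0.433
```

```bash
python3 plan.py; python3 - <<'E'
from h import *
s=cams.snapshot('scene');i=cv2.resize(s['img'][160:320,180:380,::-1],None,fx=3.5,fy=3.5,interpolation=2);cv2.imwrite('pics/s15.png',i)
E
```

```text
t 25.8 p [ 0.4265 -0.3033  0.0296] yaw 0.3 tilt [ 0. -0. -1.] f [-0.2 -0.1 -0.8] g 0.433 q [-0.24  0.29 -0.54  0.   -0.74 -1.32]
```

View pics/s15.png

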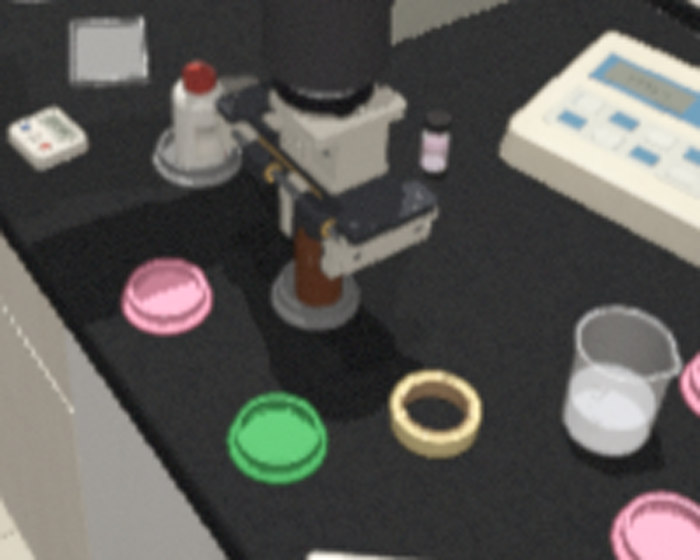

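Lower ~1.2 mm more, then release and lift straight.

Call:
step_arm(
  twist=[
    [0,0,0],
    [0,0,0],
    [0,0,0],
    [0,0,0],
    [0,0,0],
    [0,0,0],
    [0,0,0],
    [0,0,0],
  ],
  xyz=[
    [0.02,0,0],
    [0.01,0,0],
    [0,0,0],
    [0,0,0],
    [0,0,0],
    [0,0,0],
    [0,0,0],
    [0,0,0],
  ],
  fingers=[0.3,0.3,0.3,0.3,0.5,0.55,0.7,0.9],
)

```text
t: 26.65
tcp_pos: [0.426, -0.3032, 0.0281]
eef_rot: [-0.004, 1.571, 0.004]
ft_force: [0.2, -0.8, 0.0]
gripper_width: 0.673
```

Call:
step_arm(
  twist=[
    [0,0,0],
    [0,0,0],
    [0,0,0],
    [0,0,0],
    [0,0,0],
    [0,0,0],
    [0,0,0],
    [0,0,0],
  ],
  xyz=[
    [0,0,0],
    [-0.2,0,0],
    [-0.4,0,0],
    [-0.6,0,0],
    [-0.7,0,0],
    [-0.7,0,0],
    [-0.6,0,0],
    [-0.5,0,0],
  ],
  fingers=[1,1,1,1,1,1,1,1],
)

```text
t: 27.45
tcp_pos: [0.4263, -0.3034, 0.1786]
eef_rot: [-0.004, 1.569, 0.003]
ft_force: [0.3, -0.0, -0.7]
gripper_width: 1.001
```

```bash
python3 plan.py .5745 -.124 .17 0 1; python3 - <<'E'
from h import *
w=cams.snapshot('wrist');save(w,'w16')
s=cams.snapshot('scene');i=cv2.resize(s['img'][100:280,180:400,::-1],None,fx=3.5,fy=3.3,interpolation=2);cv2.imwrite('pics/s16.png',i)
t=cams.snapshot('top')
o=[(x,nets.masks_of(x,'strip_box')) for x in(t,s)]
for x,q in o:
  for r in q[:1]:
    p,f=fit([(x,r['mask'])],'strip_box',(.5745,-.124),yaw=True);print(r['score'],r['box'],p.round(4),f)
for q in nets.masks_of(w,'strip_box')[:1]:
    p,f=fit([(w,q['mask'])],'strip_box',(.5745,-.124),yaw=True);print('w',q['score'],q['box'],p.round(4),f)
E
```

```text
t 27.45 p [ 0.4263 -0.3034  0.1786] yaw 0.29 tilt [ 0.002 -0.001 -1.   ] f [ 0.3 -0.  -0.7] g 1.001 q [-0.24  0.13 -0.36  0.   -1.09 -1.32]
[[0.057, 0.214, 4.466, 3.727]]
0.69 [261.7, 185.1, 21.9, 19.6] [ 5.632000e-01 -1.214000e-01  1.606876e+02] 0.36185692014550497
```

View pics/s16.png

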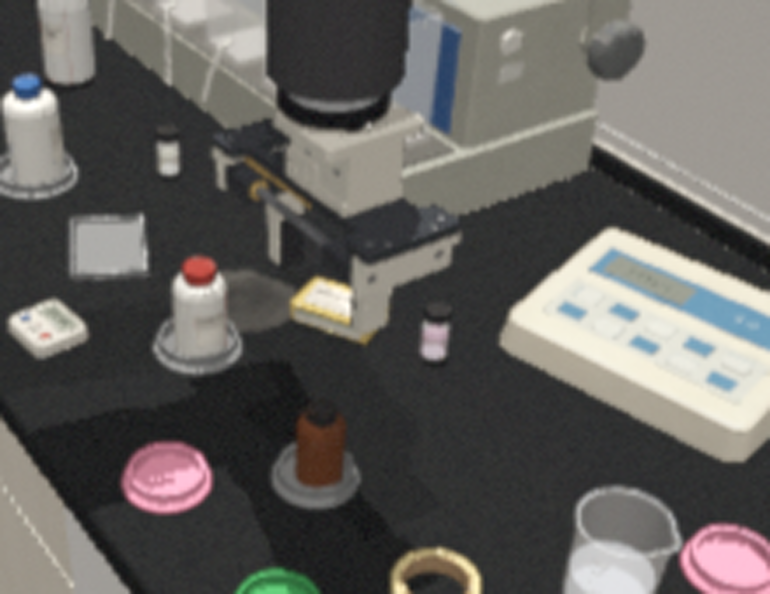

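View pics/w16.png

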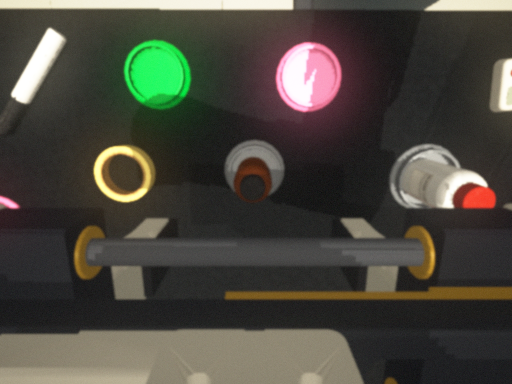

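```bash
python3 - <<'E'
from h import *
import pickle
s=cams.snapshot('scene')
t=cams.snapshot('top')
pickle.dump((s,t),open('st.pkl','wb'))
b=ray(s,(289.3,173.1),0);print(b)
for z in(.03,.04,.05,.06,.07,.08): print(z,proj(s,[b[0],b[1],z])[0],proj(t,[b[0],b[1],z])[0])
cv2.imwrite('pics/t17.png',cv2.resize(t['img'][110:230,150:310,::-1],None,fx=4.8,fy=4.8,interpolation=2))
E
```

```text
[ 0.69816032 -0.03561308  0.        ]
0.03 [289.83213529 166.36025527] [225.45388335 130.9562565 ]
0.04 [290.01267634 164.07361747] [225.21915025 130.22711782]
0.05 [290.19483412 161.76650319] [224.98144921 129.48875999]
0.06 [290.37863043 159.43863615] [224.74072357 128.74100702]
0.07 [290.56408747 157.08973507] [224.49691525 127.98367847]
0.08 [290.75122787 154.71951356] [224.24996464 127.2165892 ]
```

View pics/t17.png

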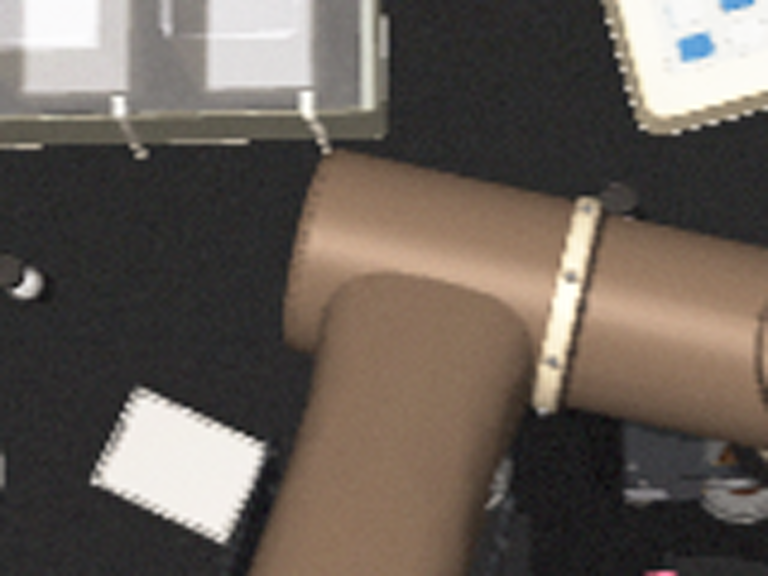

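```bash
python3 plan.py .5745 -.124 .139 116.5 24
```

```text
t 27.85 p [ 0.4256 -0.3031  0.1755] yaw 0.28 tilt [-0.002  0.001 -1.   ] f [ 0.6 -0.  -0.7] g 0.997 q [-0.24  0.13 -0.36 -0.   -1.08 -1.32]
[[-0.969, 0.038, 0.186, 0.156], [-0.969, 0.038, 0.172, 0.171], [-0.969, 0.038, 0.157, 0.185], [-0.969, 0.038, 0.141, 0.198], [-0.969, 0.038, 0.123, 0.209], [-0.969, 0.038, 0.105, 0.218], [-0.969, 0.038, 0.087, 0.227], [-0.969, 0.038, 0.067, 0.233], [-0.969, 0.038, 0.047, 0.238], [-0.969, 0.038, 0.027, 0.241], [-0.969, 0.038, 0.007, 0.243], [-0.969, 0.038, -0.014, 0.242], [-0.969, 0.038, -0.034, 0.24], [-0.969, 0.038, -0.055, 0.236], [-0.969, 0.038, -0.074, 0.231], [-0.969, 0.038, -0.093, 0.224], [-0.969, 0.038, -0.112, 0.215], [-0.969, 0.038, -0.13, 0.205], [-0.969, 0.038, -0.147, 0.193], [-0.969, 0.038, -0.162, 0.18], [-0.969, 0.038, -0.177, 0.166], [-0.969, 0.038, -0.19, 0.15], [-0.969, 0.038, -0.202, 0.134], [-0.969, 0.038, -0.213, 0.116]]
```

Call:
step_arm(
  twist=[
    [-0.97,0,0],
    [-0.97,0,0],
    [-0.97,0,0],
    [-0.97,0,0],
    [-0.97,0,0],
    [-0.97,0,0],
    [-0.97,0,0],
    [-0.97,0,0],
  ],
  xyz=[
    [0,0.19,0.16],
    [0,0.17,0.17],
    [0,0.16,0.18],
    [0,0.14,0.2],
    [0,0.12,0.21],
    [0,0.1,0.22],
    [0,0.09,0.23],
    [0,0.07,0.23],
  ],
  fingers=[1,1,1,1,1,1,1,1],
)

```text
t: 28.65
tcp_pos: [0.4757, -0.2431, 0.1755]
eef_rot: [-0.536, 1.505, 0.537]
ft_force: [0.9, -0.3, 0.1]
gripper_width: 0.998
```

Call:
step_arm(
  twist=[
    [-0.97,0,0],
    [-0.97,0,0],
    [-0.97,0,0],
    [-0.97,0,0],
    [-0.97,0,0],
    [-0.97,0,0],
    [-0.97,0,0],
    [-0.97,0,0],
  ],
  xyz=[
    [0,0.05,0.24],
    [0,0.03,0.24],
    [0,0.01,0.24],
    [0,-0.01,0.24],
    [0,-0.03,0.24],
    [0,-0.05,0.24],
    [0,-0.07,0.23],
    [0,-0.09,0.22],
  ],
  fingers=[1,1,1,1,1,1,1,1],
)

```text
t: 29.45
tcp_pos: [0.5242, -0.1829, 0.1754]
eef_rot: [-1.054, 1.302, 1.056]
ft_force: [1.3, -0.4, 0.5]
gripper_width: 0.997
```

Call:
step_arm(
  twist=[
    [-0.97,0,0],
    [-0.97,0,0],
    [-0.97,0,0],
    [-0.97,0,0],
    [-0.97,0,0],
    [-0.97,0,0],
    [-0.97,0,0],
    [-0.97,0,0],
  ],
  xyz=[
    [0.1,-0.11,0.21],
    [0.1,-0.13,0.2],
    [0.1,-0.15,0.19],
    [0.1,-0.16,0.18],
    [0.1,-0.18,0.17],
    [0.1,-0.19,0.15],
    [0.1,-0.2,0.13],
    [0.1,-0.21,0.12],
  ],
  fingers=[1,1,1,1,1,1,1,1],
)

```text
t: 30.25
tcp_pos: [0.5734, -0.1236, 0.1432]
eef_rot: [-1.545, 0.951, 1.547]
ft_force: [0.3, 0.6, 0.2]
gripper_width: 0.998
```

```bash
python3 plan.py; python3 - <<'E'
from h import *
w=cams.snapshot('wrist');save(w,'w18')
for q in nets.masks_of(w,'strip_box')[:2]:
    p,f=fit([(w,q['mask'])],'strip_box',(.5745,-.124),yaw=True);print('w',q['score'],q['box'],p.round(4),f)
E
```

```text
t 30.25 p [ 0.5734 -0.1236  0.1432] yaw 116.88 tilt [-0.002 -0.    -1.   ] f [0.3 0.6 0.2] g 0.998 q [ 0.12  0.26 -0.27 -0.   -1.04  0.35]
w 0.73 [228.9, 132.3, 54.2, 77.4] [ 5.759000e-01 -1.274000e-01  2.080426e+02] 0.06333045729076792
```

View pics/w18.png

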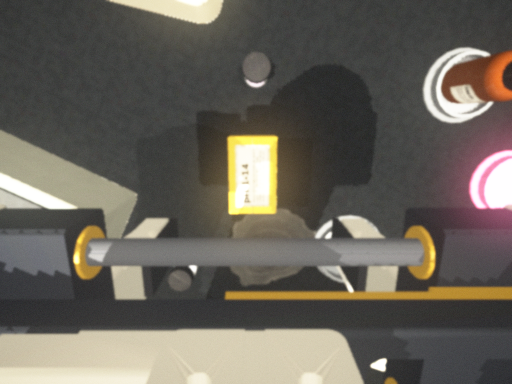

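```bash
python3 - <<'E'
from h import *
w=cams.snapshot('wrist')
for uv in((136,197),(130,207),(20,165),(105,210)):
    print(uv,[ray(w,uv,z).round(3)[:2] for z in(0,.035,.07)])
r=nets.landmark_of(w,'strip_box')[0];print(r,ray(w,r['xy'],0))
# corners of box top
for uv in((229,136),(278,136),(228,214),(277,214)): print(ray(w,uv,.024).round(4))
E
python3 plan.py .5755 -.1255 .014 117 1
```

```text
(136, 197) [array([ 0.681, -0.04 ]), array([ 0.673, -0.056]), array([ 0.664, -0.071])]
(130, 207) [array([ 0.683, -0.026]), array([ 0.674, -0.043]), array([ 0.666, -0.06 ])]
(20, 165) [array([ 0.809, -0.017]), array([ 0.787, -0.035]), array([ 0.765, -0.053])]
(105, 210) [array([ 0.707, -0.01 ]), array([ 0.696, -0.028]), array([ 0.685, -0.047])]
{'xy': [255.0, 172.1], 'score': 0.97} [ 0.57308734 -0.12712987  0.        ]
[ 0.6152 -0.1524  0.024 ]
[ 0.5714 -0.1745  0.024 ]
[ 0.5805 -0.0774  0.024 ]
[ 0.5336 -0.1011  0.024 ]
t 30.45 p [ 0.5731 -0.1239  0.1436] yaw 116.57 tilt [-0.001 -0.    -1.   ] f [0.3 0.4 0.5] g 1.002 q [ 0.12  0.26 -0.27  0.   -1.04  0.34]
[[-0.087, 3.241, -0.036, -0.062]]
```

Call:
step_arm(
  twist=[
    [0,0,0],
    [0,0,0],
    [0,0,0],
    [0,0,0],
    [0,0,0],
    [0,0,0],
    [0,0,0],
    [0,0,0],
  ],
  xyz=[
    [0.3,-0.03,-0.07],
    [0.5,0,0],
    [0.6,0,0],
    [0.6,0,0],
    [0.6,0,0],
    [0.4,0,0],
    [0.2,0,0],
    [0.1,0,0],
  ],
  fingers=[1,1,1,1,1,1,1,1],
)

```text
t: 31.25
tcp_pos: [0.5753, -0.1262, 0.0112]
eef_rot: [-1.542, 0.953, 1.544]
ft_force: [-0.4, 0.1, 0.6]
gripper_width: 0.998
```

Call:
step_arm(
  twist=[
    [0,0,0],
    [0,0,0],
    [0,0,0],
    [0,0,0],
    [0,0,0],
    [0,0,0],
    [0,0,0],
    [0,0,0],
  ],
  xyz=[
    [0,0,0],
    [0,0,0],
    [0,0,0],
    [0,0,0],
    [0,0,0],
    [0,0,0],
    [0,0,0],
    [0,0,0],
  ],
  fingers=[0.8,0.7,0.65,0.6,0.55,0.5,0.5,0.5],
  force=15,
)

```text
t: 32.05
tcp_pos: [0.5759, -0.1258, 0.0123]
eef_rot: [-1.543, 0.952, 1.543]
ft_force: [0.3, -0.5, -0.1]
gripper_width: 0.5
```

```bash
python3 plan.py;  python3 - <<'E'
from h import *
w=cams.snapshot('wrist');save(w,'w19')
s=cams.snapshot('scene');i=cv2.resize(s['img'][100:280,180:400,::-1],None,fx=3.5,fy=3.3,interpolation=2);cv2.imwrite('pics/s19.png',i)
E
```

```text
t 32.05 p [ 0.5759 -0.1258  0.0123] yaw 116.69 tilt [-0.  0. -1.] f [ 0.3 -0.5 -0.1] g 0.5 q [ 0.12  0.41 -0.4  -0.   -0.76  0.35]
```

View pics/w19.png

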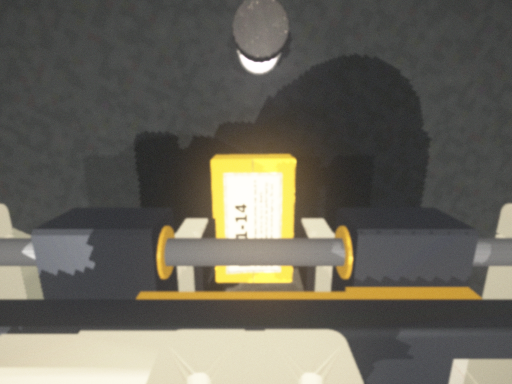

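View pics/s19.png

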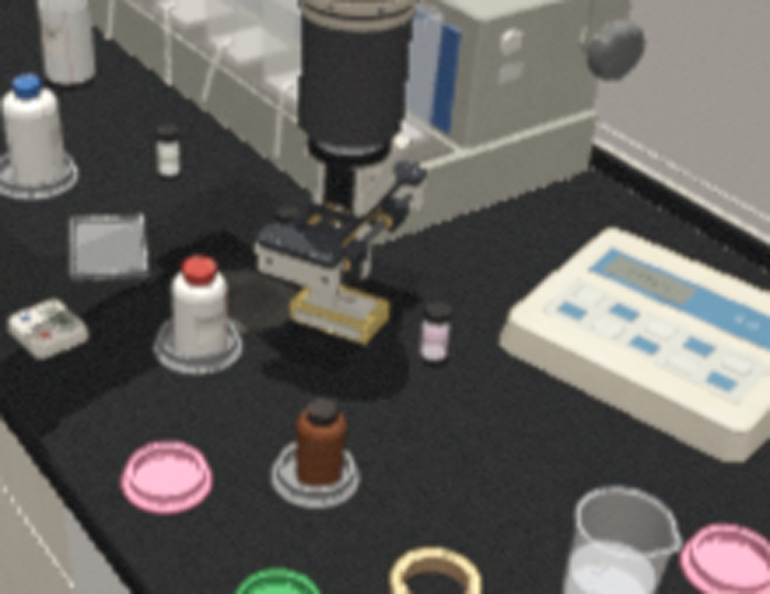

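Call:
step_arm(
  twist=[
    [0,0,0],
    [0,0,0],
    [0,0,0],
    [0,0,0],
    [0,0,0],
    [0,0,0],
    [0,0,0],
    [0,0,0],
  ],
  xyz=[
    [0,0,0],
    [0,0,0],
    [0,0,0],
    [0.06,0,0],
    [0.05,0,0],
    [0,0,0],
    [0,0,0],
    [0,0,0],
  ],
  fingers=[0.75,0.75,0.75,0.75,0.75,0.6,0.55,0.55],
  force=15,
)

```text
t: 32.95
tcp_pos: [0.5759, -0.1258, 0.0078]
eef_rot: [-1.543, 0.952, 1.544]
ft_force: [0.1, 0.8, 0.9]
gripper_width: 0.569
```

```bash
python3 plan.py
```

```text
t 32.95 p [ 0.5759 -0.1258  0.0078] yaw 116.69 tilt [-0. -0. -1.] f [0.1 0.8 0.9] g 0.569 q [ 0.12  0.41 -0.41  0.   -0.75  0.35]
```

Call:
step_arm(
  twist=[
    [0,0,0],
    [0,0,0],
    [0,0,0],
    [0,0,0],
    [0,0,0],
    [0,0,0],
    [0,0,0],
    [0,0,0],
  ],
  xyz=[
    [0,0,0],
    [0,0,0],
    [0,0,0],
    [0,0,0],
    [0,0,0],
    [0,0,0],
    [0,0,0],
    [0,0,0],
  ],
  fingers=[0.4,0.4,0.4,0.4,0.4,0.4,0.4,0.4],
)

```text
t: 33.75
tcp_pos: [0.5759, -0.1258, 0.0079]
eef_rot: [-1.543, 0.952, 1.543]
ft_force: [-0.1, -0.7, 0.1]
gripper_width: 0.399
```

```bash
python3 plan.py;  python3 - <<'E'
from h import *
w=cams.snapshot('wrist');save(w,'w20')
s=cams.snapshot('scene');i=cv2.resize(s['img'][160:220,240:320,::-1],None,fx=9,fy=9,interpolation=2);cv2.imwrite('pics/s20.png',i)
E
```

```text
t 33.75 p [ 0.5759 -0.1258  0.0079] yaw 116.68 tilt [ 0.  0. -1.] f [-0.1 -0.7  0.1] g 0.399 q [ 0.12  0.41 -0.41 -0.   -0.75  0.35]
```

View pics/w20.png

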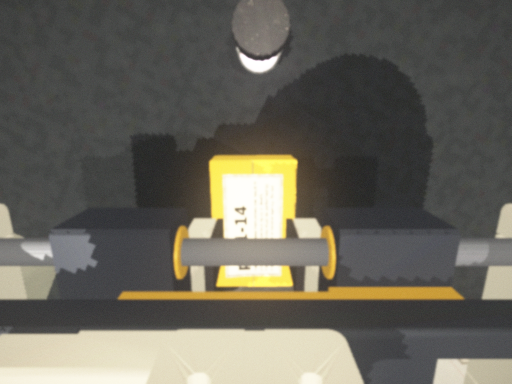

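View pics/s20.png

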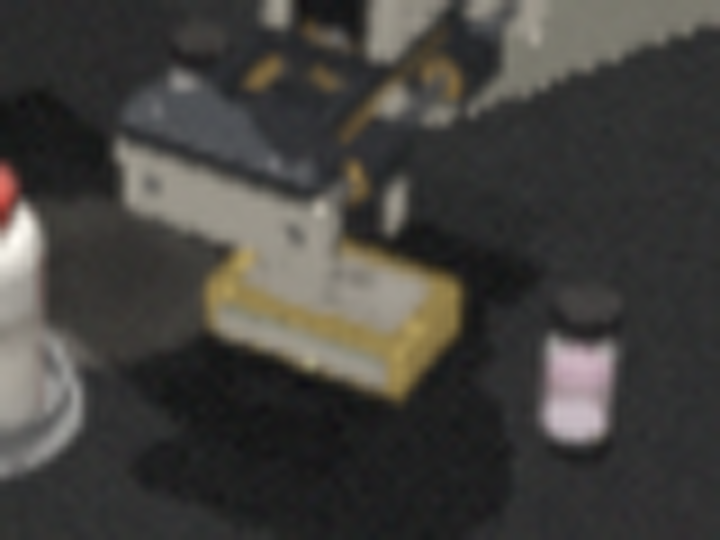

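```bash
python3 - <<'E'
from h import *
s=cams.snapshot('scene')
c=np.array([.5759,-.1258]);j=np.array([-.895,-.446]);k=np.array([.446,-.895])
for z in(.008,.016,.02,.024,.028,.032,.036):
    o=[]
    for d in(.0175,.038):
        for e in(-.0095,.0095):
            p=proj(s,[*(c+j*d+k*e),z])[0];o.append(((p-[240,160]+.5)*9).round(0))
    print(z,np.array(o).tolist())
b=[proj(s,[*(np.array([.5755,-.126])+ -j*sx*.026+ k*sy*.041),.024])[0] for sx in(-1,1) for sy in(-1,1)]
print(((np.array(b)-[240,160]+.5)*9).round())
E
```

```text
0.008 [[288.0, 333.0], [332.0, 349.0], [261.0, 362.0], [306.0, 379.0]]
0.016 [[288.0, 316.0], [333.0, 333.0], [261.0, 345.0], [306.0, 362.0]]
0.02 [[289.0, 308.0], [333.0, 324.0], [262.0, 337.0], [307.0, 353.0]]
0.024 [[289.0, 299.0], [334.0, 316.0], [262.0, 328.0], [307.0, 345.0]]
0.028 [[289.0, 291.0], [334.0, 307.0], [262.0, 319.0], [308.0, 336.0]]
0.032 [[290.0, 282.0], [335.0, 299.0], [263.0, 311.0], [308.0, 328.0]]
0.036 [[290.0, 274.0], [335.0, 290.0], [263.0, 302.0], [309.0, 319.0]]
[[204. 285.]
 [398. 356.]
 [272. 215.]
 [462. 283.]]
```

Call:
step_arm(
  twist=[
    [0,0,0],
    [0,0,0],
    [0,0,0],
    [0,0,0],
    [0,0,0],
    [0,0,0],
    [0,0,0],
    [0,0,0],
  ],
  xyz=[
    [-0.1,0,0],
    [0,0,0],
    [0,0,0],
    [0,0,0],
    [0.1,0,0],
    [0.15,0,0],
    [0.1,0,0],
    [0.1,0,0],
  ],
  fingers=[0.85,0.85,0.85,0.85,0.8,0.75,0.75,0.75],
  force=15,
)

```text
t: 34.7
tcp_pos: [0.5756, -0.1259, -0.0069]
eef_rot: [-1.543, 0.952, 1.544]
ft_force: [-1.0, -0.3, -0.3]
gripper_width: 0.748
```

```bash
python3 plan.py
```

```text
t 34.7 p [ 0.5756 -0.1259 -0.0069] yaw 116.69 tilt [-0.001 -0.    -1.   ] f [-1.  -0.3 -0.3] g 0.748 q [ 0.12  0.43 -0.42  0.   -0.72  0.35]
```

Call:
step_arm(
  twist=[
    [0,0,0],
    [0,0,0],
    [0,0,0],
    [0,0,0],
    [0,0,0],
    [0,0,0],
    [0,0,0],
    [0,0,0],
  ],
  xyz=[
    [0,0,0],
    [0,0,0],
    [0,0,0],
    [0,0,0],
    [0,0,0],
    [0,0,0],
    [0,0,0],
    [0,0,0],
  ],
  fingers=[0.65,0.6,0.55,0.55,0.5,0.5,0.5,0.5],
)

```text
t: 35.5
tcp_pos: [0.576, -0.1258, -0.006]
eef_rot: [-1.544, 0.952, 1.543]
ft_force: [0.5, 0.3, 0.7]
gripper_width: 0.569
```

```bash
python3 plan.py;  python3 - <<'E'
from h import *
w=cams.snapshot('wrist');save(w,'w21')
s=cams.snapshot('scene');i=cv2.resize(s['img'][160:220,240:320,::-1],None,fx=9,fy=9,interpolation=2);cv2.imwrite('pics/s21.png',i)
E
```

```text
t 35.5 p [ 0.576  -0.1258 -0.006 ] yaw 116.69 tilt [ 0. -0. -1.] f [0.5 0.3 0.7] g 0.569 q [ 0.12  0.43 -0.42  0.   -0.72  0.35]
```

View pics/s21.png

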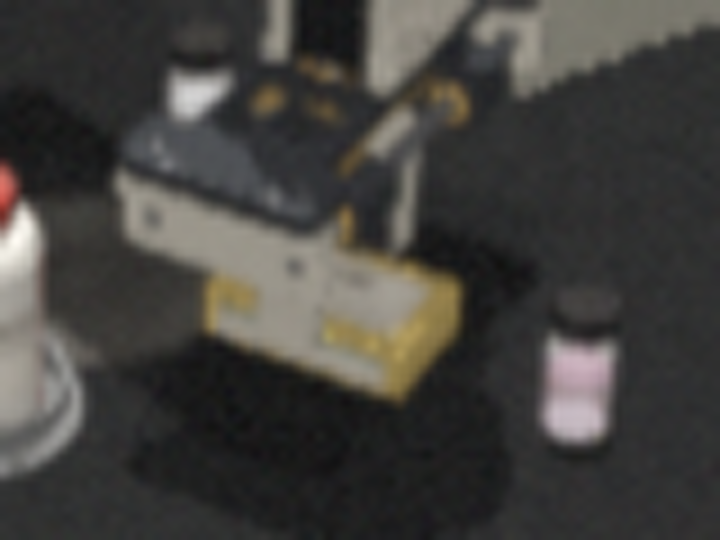

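Call:
step_arm(
  twist=[
    [0,0,0],
    [0,0,0],
    [0,0,0],
    [0,0,0],
    [0,0,0],
    [0,0,0],
    [0,0,0],
    [0,0,0],
  ],
  xyz=[
    [0,0,0],
    [-0.1,0,0],
    [-0.2,0,0],
    [-0.35,0,0],
    [-0.4,0,0],
    [-0.4,0,0],
    [-0.35,0,0],
    [-0.2,0,0],
  ],
  fingers=[0.45,0.45,0.45,0.45,0.45,0.45,0.45,0.45],
  force=25,
)

```text
t: 36.4
tcp_pos: [0.5766, -0.1259, 0.0758]
eef_rot: [-1.545, 0.95, 1.542]
ft_force: [0.4, -0.3, 0.1]
gripper_width: 0.564
```

```bash
python3 plan.py .4405 .104 .075 64.5 16;  python3 - <<'E'
from h import *
w=cams.snapshot('wrist');save(w,'w22')
s=cams.snapshot('scene');i=cv2.resize(s['img'][140:220,220:320,::-1],None,fx=7,fy=7,interpolation=2);cv2.imwrite('pics/s22.png',i)
E
```

```text
t 36.4 p [ 0.5766 -0.1259  0.0758] yaw 116.69 tilt [ 0.002  0.    -1.   ] f [ 0.4 -0.3  0.1] g 0.564 q [ 0.12  0.33 -0.34  0.   -0.89  0.35]
[[0.652, 0.001, 0.029, 0.416], [0.652, 0.001, 0.052, 0.414], [0.652, 0.001, 0.076, 0.41], [0.652, 0.001, 0.099, 0.405], [0.652, 0.001, 0.122, 0.399], [0.652, 0.001, 0.144, 0.392], [0.652, 0.001, 0.167, 0.383], [0.652, 0.001, 0.188, 0.373], [0.652, 0.001, 0.209, 0.361], [0.652, 0.001, 0.229, 0.349], [0.652, 0.001, 0.249, 0.335], [0.652, 0.001, 0.267, 0.321], [0.652, 0.001, 0.285, 0.305], [0.652, 0.001, 0.302, 0.288], [0.652, 0.001, 0.318, 0.271], [0.652, 0.001, 0.333, 0.252]]
```

View pics/s22.png

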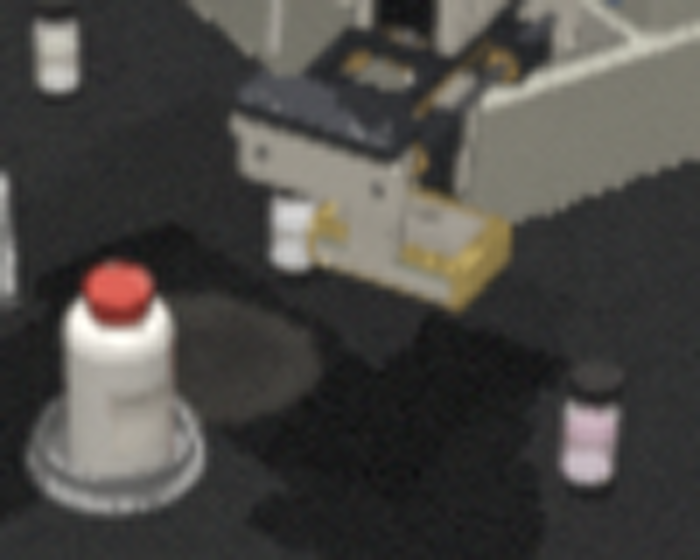

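View pics/w22.png

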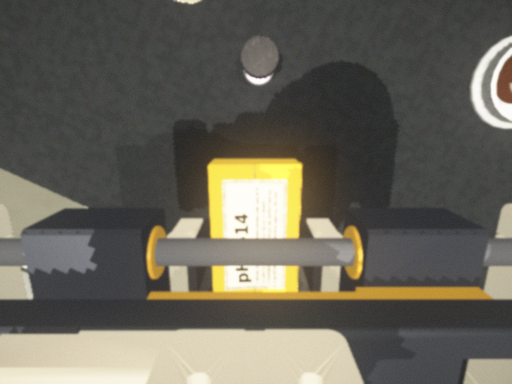

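```bash
python3 - <<'E'
from h import *
w=cams.snapshot('wrist');st=read_state();Rm=R.from_rotvec(st['eef_rot']).as_matrix();p=st['tcp_pos']
zt=p[2]+.006+.024
for e in(-.041,-.036,.041,.046):
    for d in(-.026,.026):
        q=p+Rm[:,2]*e+Rm[:,1]*d;q[2]=zt;print(e,d,proj(w,q)[0].round(1))
for uv in((209,164),(302,164),(209,292),(300,292)):
    q=ray(w,uv,zt);print((Rm.T@(q-p)).round(4))
E
```

```text
-0.041 -0.026 [204.1 165. ]
-0.041 0.026 [303.7 165.1]
-0.036 -0.026 [204.5 174.4]
-0.036 0.026 [303.3 174.5]
0.041 -0.026 [209.9 302.1]
0.041 0.026 [297.8 302.3]
0.046 -0.026 [210.2 309.5]
0.046 0.026 [297.5 309.6]
[-0.03   -0.0235 -0.0415]
[-0.03    0.0251 -0.0416]
[-0.03   -0.0263  0.0342]
[-0.03    0.027   0.0341]
```

Call:
step_arm(
  twist=[
    [0.65,0,0],
    [0.65,0,0],
    [0.65,0,0],
    [0.65,0,0],
    [0.65,0,0],
    [0.65,0,0],
    [0.65,0,0],
    [0.65,0,0],
  ],
  xyz=[
    [0,0.03,0.42],
    [0,0.05,0.41],
    [0,0.08,0.41],
    [0,0.1,0.4],
    [0,0.12,0.4],
    [0,0.14,0.39],
    [0,0.17,0.38],
    [0,0.19,0.37],
  ],
  fingers=[0.45,0.45,0.45,0.45,0.45,0.45,0.45,0.45],
)

```text
t: 37.35
tcp_pos: [0.5067, -0.0111, 0.073]
eef_rot: [-1.216, 1.206, 1.217]
ft_force: [-0.3, -0.1, -0.1]
gripper_width: 0.562
```

Call:
step_arm(
  twist=[
    [0.65,0,0],
    [0.65,0,0],
    [0.65,0,0],
    [0.65,0,0],
    [0.65,0,0],
    [0.65,0,0],
    [0.65,0,0],
    [0.65,0,0],
  ],
  xyz=[
    [0,0.21,0.36],
    [0,0.23,0.35],
    [0,0.25,0.33],
    [0,0.27,0.32],
    [0,0.28,0.3],
    [0,0.3,0.29],
    [0,0.32,0.27],
    [0,0.33,0.25],
  ],
  fingers=[0.45,0.45,0.45,0.45,0.45,0.45,0.45,0.45],
)

```text
t: 38.15
tcp_pos: [0.4385, 0.103, 0.0731]
eef_rot: [-0.876, 1.389, 0.876]
ft_force: [1.4, 0.5, 0.4]
gripper_width: 0.563
```

```bash
python3 plan.py .4405 .104 .02 64.5 1;  python3 - <<'E'
from h import *
w=cams.snapshot('wrist');save(w,'w23')
p=read_state()
c,s_=np.cos(np.deg2rad(-25.5)),np.sin(np.deg2rad(-25.5))
im=w['img'][:,:,::-1].copy()
pts=np.array([[sx*.039,sy*.054,.01] for sx,sy in((-1,-1),(1,-1),(1,1),(-1,1))]);pts[:,:2]=pts[:,:2]@np.array([[c,s_],[-s_,c]]);pts[:,:2]+=[.4405,.104]
cv2.polylines(im,[proj(w,pts).round().astype(np.int32)],True,(0,0,255),1);cv2.imwrite('pics/w23.png',im)
E
```

```text
t 38.15 p [0.4385 0.103  0.0731] yaw 64.54 tilt [-0.001 -0.001 -1.   ] f [1.4 0.5 0.4] g 0.563 q [ 0.67  0.12 -0.64 -0.   -0.81 -1.11]
[[0.008, 1.328, -0.035, 0.043]]
```

View pics/w23.png

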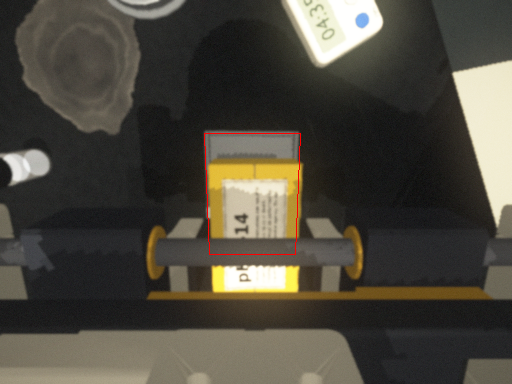

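Call:
step_arm(
  twist=[
    [0,0,0],
    [0,0,0],
    [0,0,0],
    [0,0,0],
    [0,0,0],
    [0,0,0],
    [0,0,0],
    [0,0,0],
  ],
  xyz=[
    [0.1,0,0],
    [0.3,0,0],
    [0.4,0,0],
    [0.4,0,0],
    [0.3,0,0],
    [0.15,0,0],
    [0.1,0,0],
    [0,0,0],
  ],
  fingers=[0.45,0.45,0.45,0.45,0.45,0.45,0.45,0.45],
)

```text
t: 39.0
tcp_pos: [0.4393, 0.1024, 0.0034]
eef_rot: [-0.878, 1.387, 0.878]
ft_force: [0.3, 0.0, 0.6]
gripper_width: 0.563
```

```bash
python3 plan.py .4405 .104 -.002 64.5 1;  python3 - <<'E'
from h import *
w=cams.snapshot('wrist');save(w,'w24')
s=cams.snapshot('scene');i=cv2.resize(s['img'][140:220,170:270,::-1],None,fx=7,fy=7,interpolation=2);cv2.imwrite('pics/s24.png',i)
E
```

```text
t 39.0 p [0.4393 0.1024 0.0034] yaw 64.69 tilt [-0.001 -0.001 -1.   ] f [0.3 0.  0.6] g 0.563 q [ 0.67  0.24 -0.72  0.   -0.62 -1.11]
[[0.037, 0.136, -0.01, 0.049]]
```

View pics/s24.png

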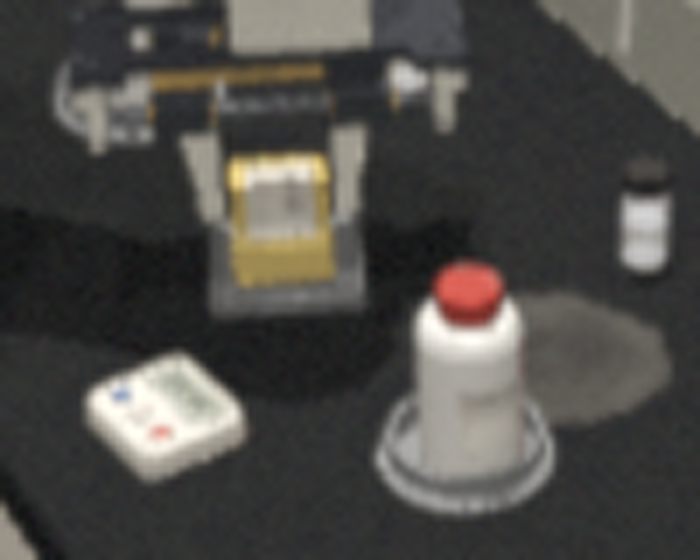

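View pics/w24.png

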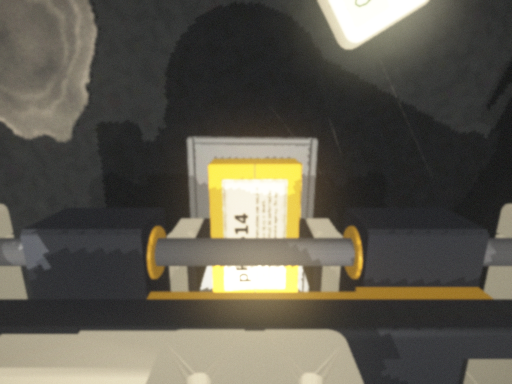

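Call:
step_arm(
  twist=[
    [0,0,0],
    [0,0,0],
    [0,0,0],
    [0,0,0],
    [0,0,0],
    [0,0,0],
    [0,0,0],
    [0,0,0],
  ],
  xyz=[
    [0.04,0,0.04],
    [0.03,0,0],
    [0.03,0,0],
    [0.02,0,0],
    [0,0,0],
    [0,0,0],
    [0,0,0],
    [0,0,0],
  ],
  fingers=[0.45,0.45,0.45,0.45,0.45,0.45,0.45,0.45],
)

```text
t: 39.9
tcp_pos: [0.4401, 0.1043, -0.0009]
eef_rot: [-0.878, 1.386, 0.878]
ft_force: [0.2, 0.5, -0.5]
gripper_width: 0.565
```

```bash
python3 plan.py .4405 .104 -.002 64.5 1
```

```text
t 39.9 p [ 0.4401  0.1043 -0.0009] yaw 64.68 tilt [ 0.  0. -1.] f [ 0.2  0.5 -0.5] g 0.565 q [ 0.67  0.24 -0.72  0.   -0.61 -1.11]
[[0.037, 0.027, -0.011, -0.002]]
```

Another ~1.2 mm, then open only slightly (fingers clear of the walls) and lift.

Call:
step_arm(
  twist=[
    [0,0,0],
    [0,0,0],
    [0,0,0],
    [0,0,0],
    [0,0,0],
    [0,0,0],
    [0,0,0],
    [0,0,0],
  ],
  xyz=[
    [0.02,0,0],
    [0.01,0,0],
    [0,0,0],
    [0,0,0],
    [0,0,0],
    [0,0,0],
    [0,0,0],
    [0,0,0],
  ],
  fingers=[0.45,0.45,0.45,0.45,0.6,0.65,0.7,0.75],
)

```text
t: 40.7
tcp_pos: [0.4401, 0.1043, -0.0022]
eef_rot: [-0.878, 1.386, 0.878]
ft_force: [-0.7, 0.0, -0.4]
gripper_width: 0.726
```

Call:
step_arm(
  twist=[
    [0,0,0],
    [0,0,0],
    [0,0,0],
    [0,0,0],
    [0,0,0],
    [0,0,0],
    [0,0,0],
    [0,0,0],
  ],
  xyz=[
    [0,0,0],
    [-0.1,0,0],
    [-0.3,0,0],
    [-0.6,0,0],
    [-0.8,0,0],
    [-0.9,0,0],
    [-0.9,0,0],
    [-0.9,0,0],
  ],
  fingers=[0.8,0.85,0.9,1,1,1,1,1],
)

```text
t: 41.5
tcp_pos: [0.4398, 0.104, 0.1798]
eef_rot: [-0.878, 1.386, 0.878]
ft_force: [0.8, 0.9, -1.2]
gripper_width: 1.001
```

Call:
step_arm(
  twist=[
    [0,0,0],
    [0,0,0],
    [0,0,0],
    [0,0,0],
    [0,0,0],
    [0,0,0],
    [0,0,0],
    [0,0,0],
  ],
  xyz=[
    [-0.3,0,0.4],
    [0,0,0.6],
    [0,0,0.6],
    [0,0,0.6],
    [0,0,0.3],
    [0,0,0],
    [0,0,0],
    [0,0,0],
  ],
  fingers=[1,1,1,1,1,1,1,1],
)

```text
t: 42.3
tcp_pos: [0.4824, 0.194, 0.1895]
eef_rot: [-0.878, 1.387, 0.878]
ft_force: [-0.4, -0.5, 0.5]
gripper_width: 0.998
```

```bash
python3 plan.py;  python3 - <<'E'
from h import *
w=cams.snapshot('wrist');save(w,'w25')
s=cams.snapshot('scene');i=cv2.resize(s['img'][80:280,140:390,::-1],None,fx=3.1,fy=2.9,interpolation=2);cv2.imwrite('pics/s25.png',i)
for th,g in(('strip_box',(.4405,.104)),('tray',(.4405,.104))):
  for n,x in(('w',w),('s',s)):
    for q in nets.masks_of(x,th)[:1]:
      p,f=fit([(x,q['mask'])],th,g,z=.004 if th=='strip_box' else 0,yaw=True);print(th,n,round(q['score'],2),p.round(4),round(f,3))
E
```

```text
t 42.3 p [0.4824 0.194  0.1895] yaw 64.67 tilt [-0.001 -0.001 -1.   ] f [-0.4 -0.5  0.5] g 0.998 q [ 0.76  0.11 -0.34 -0.   -1.11 -1.2 ]
strip_box w 0.67 [4.394000e-01 1.045000e-01 1.557915e+02] 0.055
strip_box s 0.55 [4.409000e-01 1.038000e-01 1.540147e+02] 0.092
tray s 0.59 [  0.4438   0.1017 -26.0455] 0.717
```

View pics/s25.png

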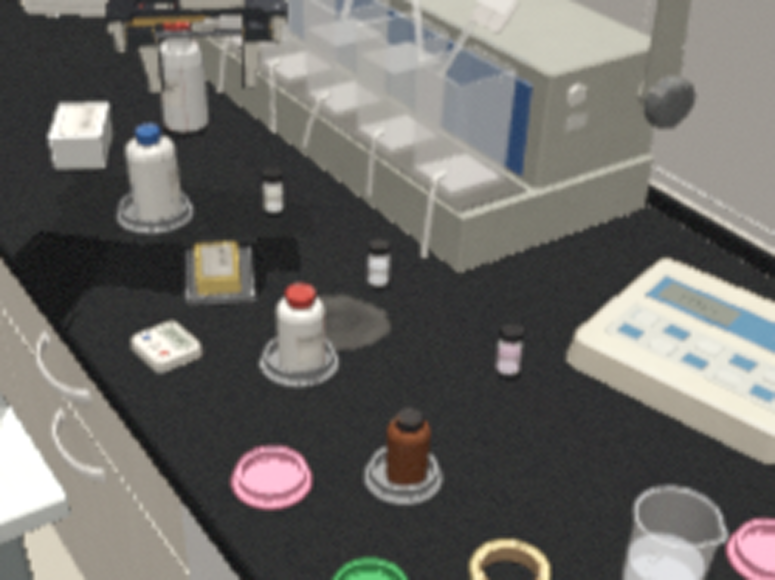

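View pics/w25.png

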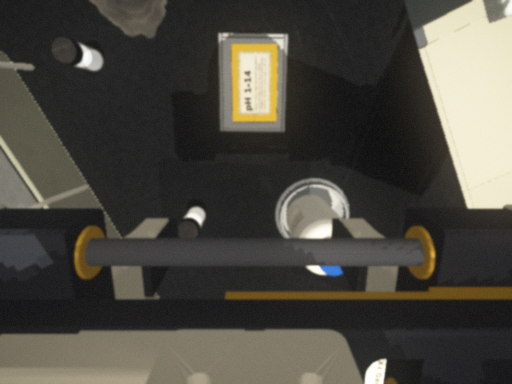

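```bash
python3 - <<'E'
from h import *
print(read_state()['joint_vel'].round(3)); print(workorder.job_done())
E
```

```text
[ 0.002  0.002  0.003 -0.001  0.001  0.002]
the job is handed in; nothing more can be done
None
```

The three bottles now stand in their cups and the yellow carton lies lengthwise in the tray. I did blue, red, amber, then the carton, and handed in at about 43 s on the robot's clock.

**Last checks:**
- The final scene and wrist pictures show all three bottles upright in the matching grey cups. The gripper was open and clear, and the arm was at rest.
- The fitted carton pose is within about 1 to 2 mm and 1° of the tray's earlier fitted pose.
- I judged "fully down" from the release heights and the pictures. A clear contact force (about 12 N) showed only on the red bottle, so that check is weaker for the other three.

**Went wrong or disagreed:**
- The large bottle's first grip touched its shoulder, so I gripped it again 5 mm lower.
- The first two tries on the carton closed above it, because the open fingertips sit further back than the tool point. I went lower and it held.
- The last tray fit was poor, since the carton now covers most of the tray. I relied on the earlier tray fits and the picture for that.

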